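# Tap a blank on the hand-tapping stand

## Robot

A 6-joint arm with a two-finger parallel gripper is mounted at the origin on the work surface. World frame = base frame: x ahead of the robot, y to its left, z up, the work surface at z = 0. Lengths are in m, angles in rad, forces in N, time in s.
With the tool pointing down it reaches from about 0.325 to 0.775 m from the base axis. Payload 9.3 kg.
Tool frame: the origin (TCP) lies on the centre line of the jaws, within the pads' length; the fingertips stand 14 mm ahead of it and the grasp point (between the pads) lies 5 mm behind it; x points along the fingers, y is the direction in which the jaws open and shut, and the axes are right-handed (so a half turn about x gives the same grasp; the last joint's range is limited). The gripper opens to 85 mm and grips with 20 to 120 N. Pads are 22 mm wide; open, the fingers measure 114 mm over their backs; the gripper's body (76 mm by 85 mm) begins 54 mm behind the grasp point. The pads swing forward as they close: fully open they stand 13 mm farther back than shut.
Start: joints at [0.99, 0.259, 0.021, 1.334, 0, 1.418], TCP at [0.228, 0.5, 0.245] pointing down, gripper open.
Joint ranges: [-3.04, 3.04], [-0.91, 1.82], [-1.04, 1.36], [-1.92, 1.95], [-1.52, 1.45], [-3.14, 3.14]. Speed limits (rad/s): [2.22, 2.22, 2.79, 3.14, 3.14, 3.14].

## Interface

Orientations are given as a 3x3 rotation matrix whose columns are the frame's x, y, z axes.
In Python, from workcell import bot gives the robot as it stands. The module is installed in compiled form; this text tells all that it offers.
- The arm moves only by the tool step_arm, never from a script. Its argument "deltas" is a list of rows, each a list of 3 entries, a list of its own where there are three numbers: the shift along the world's x, y, z in mm, then the turn, a rotation vector about the world's x, y, z in degrees, then the gripper's target within -1 to 1 (fully open at 1, half-way at 0, shut at -1). In form: [[[dx, dy, dz], [rx, ry, rz], gripper], ...]. A call has 1 to 20 rows; each row shifts and turns the pose as measured when the row begins; what a row does not reach is not made up. A row lasts 1/10 s, in which the tool goes at most 50 mm and 8.59 degrees, less where a joint would pass 70% of its speed; a pose out of reach is approached as far as the arm can. A call with a gripper value outside its range is refused whole. The fingers move at their own pace and stop on an object; "newtons" is the grip in N (left out, the last holds). Time passes only in rows, so rows that do not move let the fingers close. It gives the time, the measured TCP pose, the force and the opening at its end, in the units of the state.
- bot.get_obs(): the state, without advancing time (a new reading comes with each control period).
- bot.grab_frame(name): name is "scene" or "side" or "wrist"; returns a dict with "img" (384x512x3 uint8, red, green, blue), "camera_matrix" (3x3 intrinsics, pixels), "xyz" and "orientation" of the camera in the world. Camera axes: x right, y down, z forward; pixel columns grow to the right and rows downward; lengths in m; the calibration is good to about 2 mm. A picture is of the moment at which its call begins. There is no depth.
- bot.job_done(): hands the job in, once; it reports no verdict.
The state is a dict: "time": time; "joint_pos": joint angles; "joint_velocities": joint speeds; "effort": joint torques, N m; "tool_pos": TCP position; "eef_rot": TCP orientation; "wrist_force": force on the tool from outside, world axes, zero at the start; "ft_torque": the same for the moment, N m; "width": opening from 0.0 (shut) to 1.0 (fully open).
Only numpy, scipy, OpenCV 4.12 (cv2) and the standard library are available. Lean on these libraries where they do the work, as an engineer would, in place of code of your own. Each camera call takes 0.05 s, during which the arm holds its last target. There are 200 camera calls.

## Task

Set the air valve to its red 45 degree mark, lay the bare aluminium blank in the stand's channel with its drilled end leading, and push it past the orange sprung pawl right up to the end stop, so that the pawl clicks out behind it. Then, with the valve left so, crank the tap clockwise from the red dial mark half a turn forward and a quarter back, over and over, pausing briefly at each reversal, until it is one full turn in and no further, and wind it all the way back out to the red mark or before it. In the end the air valve is fully shut, every finished blue block lies on the floor of the black tray (not stacked, not on end), the blank stays locked in the stand, and nothing else on the bench has been disturbed.

Things in the scene. Friction and masses are not known exactly. Their poses are not given: they have to be found in the camera images.
- stand: fixed green tapping stand; origin on the bench under the tap's vertical axis, x = direction a part is pushed along the channel (offsets here in mm in its axes). Channel floor at z=6, side walls' tops at z=16; open end at x=-255; walls 62 apart up to x=-130, tapering to 48 apart at x=-117, straight on to the stop. Floor plate 84 wide (y)
- tap_axis (a point): on the channel floor (z=6 mm), on the tap's vertical axis. The bridge over it: x -18 to +18, y -62 to +62, posts from |y|=39 outwards, underside z=66, top z=84 (stand axes, mm); on it a white dial, radius 44, with a bold red mark on its -y side and thin black marks at the other quarter turns
- end_stop (a point): middle of the dark end stop's face, on the channel floor at x=+25 mm in the stand's axes (stop top z=36)
- entry (a point): channel floor (z=6 mm), middle of the wide entry section, x=-195 mm in the stand's axes: a blank laid centred here lies 11 mm short of the pawl's nose
- pawl (a joint): orange sprung pawl in the channel's +y wall, top at z=18 mm. 0 = sprung out 9.5 mm into the channel, 0.013 m = pressed right back. Slanted nose, x=-124 to -106 mm (stand axes), is pushed aside by a blank (5 to 15 N on the blank); its square face at x=-99 springs out 4 mm behind a blank that is against the stop and blocks its return
- tap (a joint): turn of tap and crank (rad), growing clockwise from above = forward, in. 0 = crank over the red mark (along the stand's -y), where it bites; negative = backed off (starts -1.0 to -0.15). One turn in = 6.28; hard limits -1.3, 7.3. Stays where left (friction 0.12 N m). The crank sinks 2.5 mm per turn; its counterweight reaches 49 mm the other way, top z=114 mm
- crank_grip (a point): middle of the crank's upright red grip, 65 mm from the tap axis, 22 mm diameter, 46 high, z=107 to 153 mm; crank arm's top at z=106. The grip spins freely on its pin, so it can be held from above and carried round the circle without turning the gripper. At crank angle q it is at (-65 sin q, -65 cos q) mm in the stand's x, y
- valve_axis (a point): on the vertical axis of the fixed brass air valve (60 mm square dark foot), 68 mm above the bench; its x axis is the valve's: the closed lever points along -x. White dial, 38 mm radius, top at z=51, below the lever with marks at closed (black), 45 degrees (red), 90 degrees (black)
- valve_lever (a joint): opening of the air valve (rad): 0 = closed, lever along the valve's -x; grows clockwise from above (from the valve's -x towards its +y) to 1.57; 0.785 = red 45 degree mark. Starts between 0.15 and 0.4. Stays where left (friction about 0.12 N m)
- lever_grip (a point): grip point of the blue valve lever, a flat bar 14 mm wide, 22 high (z=60 to 82 mm), reaching from 8 to 86 mm from the valve's axis; this point is 66 mm from the axis at z=71. Its x axis lies along the lever, pointing to the valve's axis
- blank: loose bare aluminium blank, 120 x 44 x 36 mm (its x, y, z), about 0.4 kg; origin at the centre of its underside. Its drilled hole is 35 mm from the centre on the +x half: that end goes first. Home, it lies on the channel floor with its +x end against the stop, hole on the tap axis
- blank_hole (a point): axis of the blank's drilled hole, at the level of its underside
- tray: fixed black open tray for finished blocks, 230 x 150 x 28 mm high (its x, y, z), walls and floor 4 mm thick; origin at the centre of its underside. Holds three blocks side by side, each lying along the tray's y
- block1: finished blue block with a brass-rimmed hole in the middle, 90 x 40 x 30 mm (its x, y, z), about 0.2 kg, loose; origin at the middle of the block. One to three of the three blocks are present (None if absent)
- block2: finished blue block with a brass-rimmed hole in the middle, 90 x 40 x 30 mm (its x, y, z), about 0.2 kg, loose; origin at the middle of the block. One to three of the three blocks are present (None if absent)
- block3: finished blue block with a brass-rimmed hole in the middle, 90 x 40 x 30 mm (its x, y, z), about 0.2 kg, loose; origin at the middle of the block. One to three of the three blocks are present (None if absent)
- oil_bottle: bystander, leave it alone: yellow-labelled oil bottle, 48 mm across, 130 mm tall, standing
- jar: bystander, leave it alone: glass jar with steel cap, 68 mm across, 85 mm tall
- screwdriver: bystander, leave it alone: screwdriver lying flat
- mug: bystander, leave it alone: white mug, 76 mm across, 90 mm tall
- offcut: bystander, leave it alone: steel round offcut standing upright, 44 mm across, 60 mm tall
- wrench: bystander, leave it alone: wrench lying flat
Not all that is in view belongs to the job. There is more than one size of the blank; the one meant has the size given above.

How it is judged:
On the way, in this order (a step that is already met when the one before it is completed fails the run):
1. the blank lies home under the tap with the pawl sprung out behind it, the air valve is set to 45 degrees (within 8), and the tap has not bitten yet (crank below +0.3 rad) (horizontal distance between blank_hole and tap_axis below 0.007 m and z of blank_hole in the frame of tap_axis below 0.004 m and value of joint pawl below 0.003 m and angle between the x axis of blank and the x axis of stand, either way round below 0.15 rad and value of joint valve_lever between 0.645 and 0.925 rad and value of joint tap below 0.3 rad), for 0.2 s.
2. tap half a turn in from the red mark (each crank position within 0.3 rad, paused there 0.2 s; blank home and valve at 45 degrees throughout the tapping) (horizontal distance between blank_hole and tap_axis below 0.007 m and z of blank_hole in the frame of tap_axis below 0.004 m and value of joint pawl below 0.003 m and angle between the x axis of blank and the x axis of stand, either way round below 0.15 rad and value of joint valve_lever between 0.645 and 0.925 rad and value of joint tap between 2.84159 and 3.44159 rad), for 0.2 s.
3. a quarter turn back, to a quarter turn in (horizontal distance between blank_hole and tap_axis below 0.007 m and z of blank_hole in the frame of tap_axis below 0.004 m and value of joint pawl below 0.003 m and angle between the x axis of blank and the x axis of stand, either way round below 0.15 rad and value of joint valve_lever between 0.645 and 0.925 rad and value of joint tap between 1.2708 and 1.8708 rad), for 0.2 s.
4. half a turn forward, to three quarters of a turn in (horizontal distance between blank_hole and tap_axis below 0.007 m and z of blank_hole in the frame of tap_axis below 0.004 m and value of joint pawl below 0.003 m and angle between the x axis of blank and the x axis of stand, either way round below 0.15 rad and value of joint valve_lever between 0.645 and 0.925 rad and value of joint tap between 4.41239 and 5.01239 rad), for 0.2 s.
5. a quarter turn back, to half a turn in (all of step 2), for 0.2 s.
6. half a turn forward, to one full turn in (horizontal distance between blank_hole and tap_axis below 0.007 m and z of blank_hole in the frame of tap_axis below 0.004 m and value of joint pawl below 0.003 m and angle between the x axis of blank and the x axis of stand, either way round below 0.15 rad and value of joint valve_lever between 0.645 and 0.925 rad and value of joint tap between 5.98319 and 6.58319 rad), for 0.2 s.
7. tap wound right out, crank at the red mark or before it (below +0.3 rad) (horizontal distance between blank_hole and tap_axis below 0.007 m and z of blank_hole in the frame of tap_axis below 0.004 m and value of joint pawl below 0.003 m and angle between the x axis of blank and the x axis of stand, either way round below 0.15 rad and value of joint tap below 0.3 rad), for 0.2 s.
At the end, for the whole second after the job is handed in: Blank home: hole within 7 mm of the tap axis, flat on the floor (4 mm), in line (0.15 rad), pawl out (under 3 mm); crank below +0.3 rad; valve below 0.1 rad; every block at rest in the tray, its middle inside the walls and under 29 mm above the tray's underside (all of step 7 and value of joint valve_lever below 0.1 rad and x of block1 in the frame of tray between -0.105 and 0.105 m and y of block1 in the frame of tray between -0.068 and 0.068 m and z of each of block1, block2, block3 in the frame of tray below 0.029 m and linear speed of each of block1, block2, block3 below 0.02 m/s and x of block2 in the frame of tray between -0.105 and 0.105 m and y of block2 in the frame of tray between -0.068 and 0.068 m and x of block3 in the frame of tray between -0.105 and 0.105 m and y of block3 in the frame of tray between -0.068 and 0.068 m); the robot touches nothing.
It fails at once if the tap is overrun: more than 0.5 rad past one full turn in (value of joint tap above 6.78 rad).
It fails at once if a bystander (bottle, jar, screwdriver, mug, offcut, wrench) is moved more than 50 mm (distance of any of oil_bottle, jar, screwdriver, mug, offcut, wrench from where it was at the start of the episode above 0.05 m).
Of block1, block2, block3 only 1 to 3 are there at a start; the rules pass over those that are not, and their reading is None.
At some moment in a run one of block1, block2, block3 may be knocked a few centimetres aside while the robot is not near it.
Once in a run the grip may slacken for a moment while it holds something.
It also fails if it takes over 210 s, if anything falls off the work surface, if the arm or the gripper's body presses on something with over 40 N, if the wrist force passes 120 N, or if a joint passes its speed limit or range.

## Working session

There is one attempt and no reset: what is moved stays moved. The work goes in short steps, Python scripts to look and compute and a tool call to move; the robot and the scene stay as the last step left them, time stands still between calls to the robot, and variables do not carry over. Pictures are saved under pics/ and viewed, about 12 in all and at most 16, crops included, and the job is handed in when it is done.

Besides the shell and the picture viewer there is one more tool, called in YAML: its name, and indented under it one key for each argument. step_arm: Moves the arm, as the interface text tells. Its arguments: {"type":"object","properties":{"deltas":{"type":"array","items":{"type":"array"}},"newtons":{"type":"number"}},"required":["deltas"]}

```bash
mkdir -p pics; cat > h.py <<'E'
import numpy as np,cv2
from workcell import bot
def grab(n,fn=None):
    f=bot.grab_frame(n)
    if fn: cv2.imwrite('pics/'+fn,cv2.cvtColor(f['img'],cv2.COLOR_RGB2BGR))
    np.savez(f'last_{n}.npz',**{k:np.array(v) for k,v in f.items()})
    return f
def load(n): return dict(np.load(f'last_{n}.npz'))
def ray(f,p,z):
    K=np.array(f['camera_matrix']);R=np.array(f['orientation']);c=np.array(f['xyz'])
    p=np.atleast_2d(np.array(p,float))
    d=np.c_[p,np.ones(len(p))]@np.linalg.inv(K).T@R.T
    return c+d*((z-c[2])/d[:,2])[:,None]
def proj(f,P):
    K=np.array(f['camera_matrix']);R=np.array(f['orientation']);c=np.array(f['xyz'])
    q=(np.atleast_2d(P)-c)@R@K.T
    return q[:,:2]/q[:,2:]
E
python3 - <<'E'
from h import *
a=grab('scene');b=grab('side');c=grab('wrist')
for f in(a,b,c): print(np.round(f['xyz'],3),np.round(f['orientation'],3).tolist(),np.round(f['camera_matrix'],1).tolist())
B=lambda f:cv2.cvtColor(f['img'],cv2.COLOR_RGB2BGR)
cv2.imwrite('pics/scene0.png',cv2.resize(B(a),(800,600),interpolation=cv2.INTER_CUBIC))
cv2.imwrite('pics/side0.png',cv2.resize(B(b),(800,600),interpolation=cv2.INTER_CUBIC))
o=bot.get_obs();print(o['tool_pos'],np.round(o['eef_rot'],3).tolist(),o['time'],o['wrist_force'])
E
```

```text
[1.045 0.175 0.798] [[-0.375, 0.708, -0.598], [0.927, 0.274, -0.256], [-0.017, -0.651, -0.759]] [[349.8, 0.0, 257.1], [0.0, 349.8, 194.9], [0.0, 0.0, 1.0]]
[ 0.265 -0.738  0.973] [[0.945, -0.257, 0.203], [-0.327, -0.732, 0.597], [-0.005, -0.631, -0.776]] [[371.1, 0.0, 258.8], [0.0, 371.1, 187.5], [0.0, 0.0, 1.0]]
[0.158 0.531 0.373] [[0.415, 0.867, 0.278], [0.91, -0.395, -0.127], [-0.001, 0.305, -0.952]] [[283.0, 0.0, 258.6], [0.0, 283.0, 192.1], [0.0, 0.0, 1.0]]
[0.22805499 0.50027441 0.24483374] [[-0.001, 0.415, 0.91], [-0.001, 0.91, -0.415], [-1.0, -0.001, -0.0]] 0.15 [-0.09054253  0.41040051 -0.16558512]
```

View pics/scene0.png

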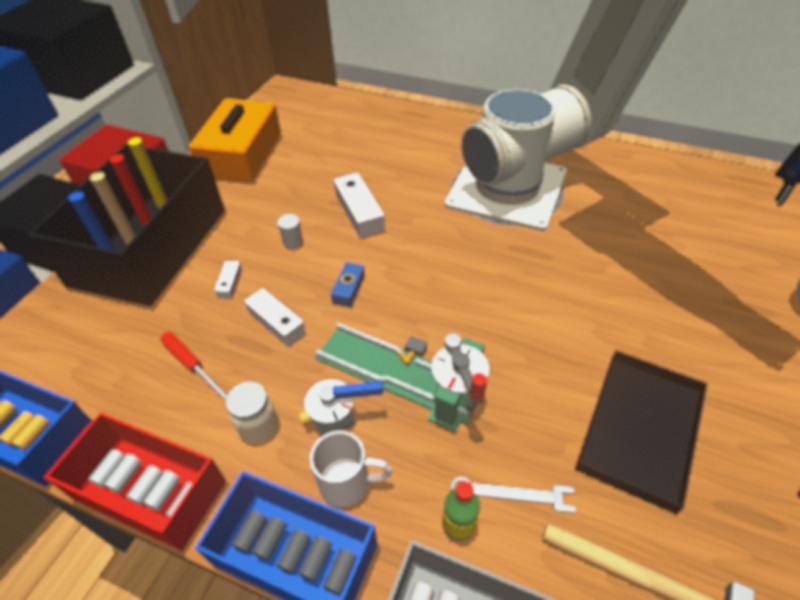

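View pics/side0.png

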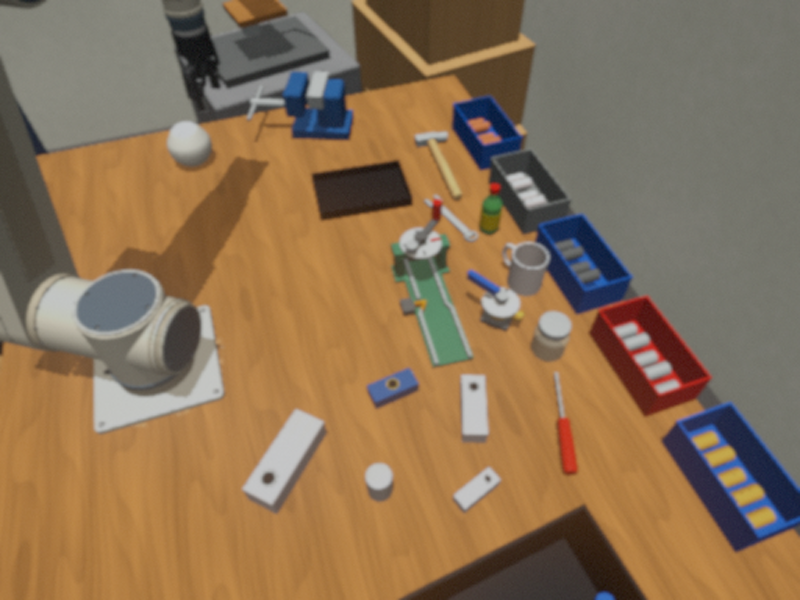

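```bash
python3 - <<'E'
from h import *
a=load('scene');b=load('side')
for n,f in(('scene',a),('side',b)):
    hsv=cv2.cvtColor(f['img'],cv2.COLOR_RGB2HSV);H,S,V=cv2.split(hsv)
    print(n)
    for nm,m,zt in(('white',(S<50)&(V>120),.036),('blue',(H>105)&(H<128)&(S>120)&(V>60),.03),('green',(H>55)&(H<90)&(S>70),.006),('orange',(H>8)&(H<22)&(S>215)&(V>170),.018),('red',((H<5)|(H>174))&(S>170)&(V>110),.15)):
        k,l,st,ce=cv2.connectedComponentsWithStats(m.astype(np.uint8))
        for i in range(1,k):
            if st[i,4]<(12 if nm in('red','orange') else 40): continue
            P=ray(f,ce[i],zt)[0]
            if not(.1<P[0]<.95 and -.75<P[1]<.75): continue
            c=cv2.findContours((l==i).astype(np.uint8),0,2)[0][0].reshape(-1,2)
            w=ray(f,c,zt)[:,:2].astype(np.float32);r=cv2.minAreaRect(w)
            print(nm,st[i,4],np.round(ce[i],1),'w',np.round(P[:2],3),'rect',np.round(r[0],3),np.round(np.array(r[1])*1000),round(r[2],1))
def crop(f,x,y,w,h,W,Hh): return cv2.resize(cv2.cvtColor(f['img'],cv2.COLOR_RGB2BGR)[y:y+h,x:x+w],(W,Hh),interpolation=cv2.INTER_CUBIC)
m=np.vstack([crop(a,190,195,160,90,800,450-0)[:, :],]);
cv2.imwrite('pics/c1.png',crop(a,190,195,140,105,800,600))
cv2.imwrite('pics/c2.png',crop(b,140,230,200,110,800,440))
E
```

```text
scene
white 682 [230.  129.7] w [ 0.205 -0.278] rect [ 0.203 -0.279] [208.  66.] 43.9
white 110 [184.2 142. ] w [ 0.317 -0.394] rect [ 0.317 -0.395] [52. 40.] 29.2
white 228 [145.  177.8] w [ 0.504 -0.423] rect [ 0.503 -0.423] [92. 33.] 18.2
white 561 [174.7 200.1] w [ 0.547 -0.293] rect [ 0.547 -0.295] [126.  51.] 68.2
white 147 [235.9 216.4] w [ 0.537 -0.107] rect [ 0.536 -0.11 ] [123.  12.] 84.9
white 877 [291.4 233. ] w [0.534 0.051] rect [0.532 0.051] [102. 100.] 63.5
white 59 [265.6 219.8] w [ 0.518 -0.027] rect [ 0.518 -0.027] [27. 19.] 88.6
white 343 [240.4 240.2] w [ 0.603 -0.064] rect [ 0.603 -0.069] [218.  17.] 87.4
white 543 [154.2 254.4] w [ 0.721 -0.25 ] rect [ 0.704 -0.276] [151.  63.] 64.2
white 583 [208.4 257.6] w [ 0.679 -0.118] rect [ 0.674 -0.116] [77. 76.] 21.5
white 1372 [219.  298.3] w [ 0.766 -0.046] rect [ 0.761 -0.05 ] [116.  98.] 61.1
white 485 [ 72.6 300.5] w [ 0.895 -0.358] rect [ 0.893 -0.358] [53. 54.] 0.1
white 506 [ 97.5 311.6] w [ 0.895 -0.287] rect [ 0.893 -0.287] [53. 54.] 1.2
white 50 [113.7 319.1] w [ 0.895 -0.242] rect [ 0.896 -0.242] [46.  5.] 
[... 3282 characters left out ...]
28 -0.553] [215. 121.] 89.5
blue 60 [386.6 381.1] w [ 0.602 -0.65 ] rect [ 0.601 -0.649] [10. 30.] 70.9
green 67 [315.6 129.9] w [0.818 0.204] rect [0.818 0.206] [51. 34.] 41.8
green 742 [281.8 207. ] w [ 0.562 -0.094] rect [ 0.563 -0.076] [220.  51.] 84.9
red 30 [316.7 119.4] w [0.761 0.111] rect [0.76 0.11] [25. 17.] 70.6
red 19 [279.3 130.4] w [0.623 0.101] rect [0.623 0.101] [24. 10.] 69.0
red 423 [419.3 222.4] w [ 0.843 -0.357] rect [ 0.842 -0.348] [188. 102.] 90.0
red 87 [411.1 223.8] w [ 0.82  -0.354] rect [ 0.819 -0.35 ] [48. 67.] 74.4
red 13 [409.4 237. ] w [ 0.793 -0.387] rect [ 0.793 -0.387] [26.  4.] 88.5
red 165 [362.5 285.3] w [ 0.614 -0.465] rect [ 0.615 -0.462] [83. 14.] 69.5
```

View pics/c1.png

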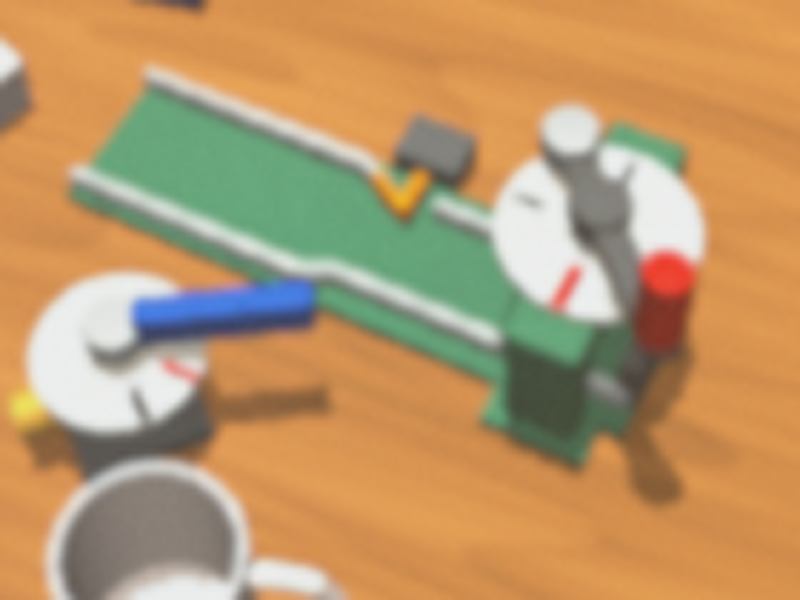

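View pics/c2.png

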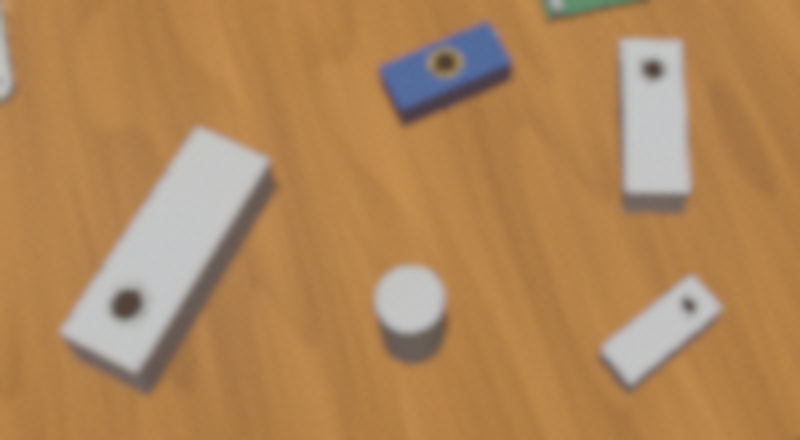

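```bash
cat > m.py <<'E'
from h import *
a=load('scene');b=load('side')
def cl(p,o,s): return np.array(p,float)/s+np.array(o)-.5*(1-1/s)
sc=lambda *p: cl(p,(190,195),800/140); sd=lambda *p: cl(p,(140,230),4)
def masks(f): 
    H,S,V=cv2.split(cv2.cvtColor(f['img'],cv2.COLOR_RGB2HSV)); return H.astype(int),S,V
for n,f in(('scene',a),('side',b)):
    H,S,V=masks(f);print('==',n)
    # near-white strips, at z=.016
    m=(S<60)&(V>120)
    k,l,st,ce=cv2.connectedComponentsWithStats(m.astype(np.uint8))
    for i in range(1,k):
        ys,xs=np.where(l==i)
        w=ray(f,np.c_[xs,ys],.016)[:,:2]
        r=cv2.minAreaRect(w.astype(np.float32)); 
        if min(r[1])<.03 and max(r[1])>.02 and .45<r[0][0]<.65 and -.25<r[0][1]<.1:
            u=np.array([.0,1]);o=np.argsort(w[:,1])
            print('strip',np.round(ce[i]),'n',st[i,4],'ends y',np.round([w[:,1].min(),w[:,1].max()],4))
            for lo,hi in((w[:,1].min(),w[:,1].min()+.11),(w[:,1].max()-.1,w[:,1].max())):
                q=w[(w[:,1]>lo)&(w[:,1]<hi)]
                if len(q)>15: c=np.polyfit(q[:,1],q[:,0],1);print('   x=%.4f*y+%.4f'%tuple(c),'y',np.round([lo,hi],3))
    # dials
    for nm,z,seed in(('tapdial',.086,None),('valve',.051,None)):
        for i in range(1,k):
            c=cv2.findContours((l==i).astype(np.uint8),0,1)[0][0].reshape(-1,2)
            if len(c)<15: continue
            w=ray(f,cv2.convexHull(c).reshape(-1,2),z)[:,:2].astype(np.float32)
            (cx,cy),r=cv2.minEnclosingCircle(w)
            if .03<r<.055 and .5<cx<.72 and -.15<cy<.15: 
                e=cv2.fitEllipse(w) if len(w)>5 else None
                print(nm,np.round(ce[i]),'circle',np.round([cx,cy,r],4),'ell',np.round(e[0],4),np.round(np.array(e[1])/2,4))
    # blanks
    for t in(120,150,170):
      mm=((S<60)&(V>t)).astype(np.uint8);k2,l2,st2,ce2=cv2.connectedComponentsWithStats(mm)
      for i in range(1,k2):
        P=ray(f,ce2[i],.036)[0]
        if st2[i,4]>200 and abs(P[0]-.545)<.03 and abs(P[1]+.3)<.03:
            c=cv2.findContours((l2==i).astype(np.uint8),0,1)[0][0].reshape(-1,2)
            r=cv2.minAreaRect(ray(f,c,.036)[:,:2].astype(np.float32));print('blank',t,np.round(r[0],4),np.round(r[1],4),round(r[2],1))
    # block
    for t in(60,100,130):
      mm=((H>100)&(H<130)&(S>90)&(V>t)).astype(np.uint8)
      k2,l2,st2,ce2=cv2.connectedComponentsWithStats(cv2.morphologyEx(mm,cv2.MORPH_CLOSE,np.ones((9,9))))
      for i in range(1,k2):
        P=ray(f,ce2[i],.03)[0]
        if st2[i,4]>50 and abs(P[0]-.42)<.06 and abs(P[1]+.2)<.06:
            c=cv2.findContours((l2==i).astype(np.uint8),0,1)[0][0].reshape(-1,2)
            r=cv2.minAreaRect(ray(f,c,.03)[:,:2].astype(np.float32));print('block',t,np.round(r[0],4),np.round(r[1],4),round(r[2],1))
    # lever
    mm=((H>100)&(H<130)&(S>90)&(V>60)).astype(np.uint8);k2,l2,st2,ce2=cv2.connectedComponentsWithStats(mm)
    for i in range(1,k2):
        P=ray(f,ce2[i],.08)[0]
        if st2[i,4]>50 and abs(P[0]-.62)<.08 and abs(P[1]+.06)<.07:
            c=cv2.findContours((l2==i).astype(np.uint8),0,1)[0][0].reshape(-1,2)
            r=cv2.minAreaRect(ray(f,c,.08)[:,:2].astype(np.float32));print('lever',np.round(r[0],4),np.round(r[1],4),round(r[2],1))
    # tray
    mm=(V<70).astype(np.uint8);k2,l2,st2,ce2=cv2.connectedComponentsWithStats(mm)
    for i in range(1,k2):
        P=ray(f,ce2[i],.028)[0]
        if st2[i,4]>500 and .3<P[0]<.85 and .1<P[1]<.6:
            c=cv2.findContours((l2==i).astype(np.uint8),0,1)[0][0].reshape(-1,2)
            for z in(.0,.028):
                r=cv2.minAreaRect(ray(f,c,z)[:,:2].astype(np.float32));print('tray',z,np.round(r[0],4),np.round(r[1],4),round(r[2],1),np.round(cv2.boxPoints(r),3).tolist())
print('scene hints')
P=lambda n,q,z:print(n,np.round(ray(a,q,z)[0,:2],4))
P('tap hub grey top?',sc(600,205),.105);P('redmark out',sc(560,303),.086);P('redmark in',sc(574,268),.086)
P('blk mark r',sc(630,165),.086);P('blk mark l',sc(530,200),.086)
P('grip top',sc(667,268),.153);P('cw top',sc(570,122),.114)
P('valve hub',sc(115,330),.075);P('lev tip',sc(315,293),.082);P('red in',sc(165,362),.051);P('red out',sc(198,378),.051)
P('90in',sc(134,390),.051);P('90out',sc(147,420),.051)
P('pawl nose',sc(405,213),.018)
P('+y wall end',sc(150,74),.016);P('-y wall end',sc(76,174),.016)
Q=lambda n,q,z:print(n,np.round(ray(b,q,z)[0,:2],4))
Q('blank hole',sd(653,69),.036);Q('block hole',sd(445,63),.03)
for q in((380,68),(490,22),(512,65),(403,108)): Q('block c',sd(*q),.03)
E
python3 m.py
```

```text
== scene
strip [236. 216.] n 163 ends y [-0.1813 -0.0544]
   x=0.0875*y+0.5333 y [-0.181 -0.071]
   x=0.0948*y+0.5342 y [-0.154 -0.054]
strip [266. 220.] n 62 ends y [-0.0466 -0.0182]
   x=0.0196*y+0.5046 y [-0.047  0.063]
   x=0.0131*y+0.5046 y [-0.118 -0.018]
strip [240. 240.] n 383 ends y [-0.1881  0.0367]
   x=0.0833*y+0.5998 y [-0.188 -0.078]
   x=0.0714*y+0.5936 y [-0.063  0.037]
tapdial [209. 257.] circle [ 0.6983 -0.0963  0.0383] ell [ 0.6983 -0.0964] [0.0362 0.0385]
valve [209. 257.] circle [ 0.6812 -0.1096  0.0402] ell [ 0.6813 -0.1097] [0.0379 0.0404]
blank 120 [ 0.5483 -0.2936] [0.132  0.0521] 68.2
blank 150 [ 0.5441 -0.2964] [0.124  0.0466] 68.7
blank 170 [ 0.5434 -0.2972] [0.122  0.0458] 68.9
block 60 [ 0.4202 -0.2035] [0.0873 0.0375] 5.8
block 100 [ 0.4202 -0.2035] [0.0873 0.0375] 5.8
block 130 [ 0.4196 -0.2043] [0.086  0.0359] 5.8
lever [ 0.6599 -0.0672] [0.0199 0.0749] 29.7
tray 0.0 [0.5098 0.3642] [0.1494 0.244 ] 84.3 [[0.38100001215934753, 0.3019999861717224], [0.6240000128746033, 0.27799999713897705], [0.6389999985694885, 0.4259999990463257], [0.3959999978542328, 
[... 1832 characters left out ...]
94688416], [0.6380000114440918, 0.4099999964237213], [0.42100000381469727, 0.4320000112056732]]
scene hints
tap hub grey top? [0.5702 0.0674]
redmark out [0.6102 0.0643]
redmark in [0.5917 0.0642]
blk mark r [0.5322 0.0701]
blk mark l [0.5657 0.0355]
grip top [0.6215 0.1076]
cw top [0.5401 0.0435]
valve hub [ 0.6839 -0.1065]
lev tip [ 0.6406 -0.0335]
red in [ 0.6782 -0.0887]
red out [ 0.6801 -0.0721]
90in [ 0.6952 -0.0949]
90out [ 0.706  -0.0834]
pawl nose [ 0.5484 -0.0302]
+y wall end [ 0.5155 -0.1809]
-y wall end [ 0.5837 -0.1867]
blank hole [ 0.5581 -0.2663]
block hole [ 0.4193 -0.2089]
block c [ 0.3734 -0.1973]
block c [ 0.4617 -0.1868]
block c [ 0.4647 -0.2265]
block c [ 0.3795 -0.2338]
```

step_arm:
  deltas:
    - [[28,-37,0],[0,0,-2.4],0]
    - [[28,-37,0],[0,0,-2.4],0]
    - [[28,-37,0],[0,0,-2.4],0]
    - [[28,-37,0],[0,0,-2.4],0]
    - [[28,-37,0],[0,0,-2.4],0]
    - [[28,-37,0],[0,0,-2.4],0]
    - [[28,-37,0],[0,0,-2.4],0]
    - [[28,-37,0],[0,0,-2.4],0]
    - [[28,-37,0],[0,0,-2.4],0]
    - [[28,-37,0],[0,0,-2.4],0]
    - [[28,-37,0],[0,0,-2.4],0]
    - [[28,-37,0],[0,0,-2.4],0]
    - [[28,-37,0],[0,0,-2.4],0]
    - [[28,-37,0],[0,0,-2.4],0]
    - [[28,-37,0],[0,0,-2.4],0]

```text
time: 1.65
tool_pos: [0.6555, -0.0756, 0.2417]
eef_rot: [[-0.004, 0.878, 0.479], [0.001, 0.479, -0.878], [-1.0, -0.003, -0.003]]
wrist_force: [1.4, 1.0, 0.1]
width: 0.5
```

```bash
python3 - <<'E'
from h import *
o=bot.get_obs();R=np.array(o['eef_rot']);print(o['tool_pos'],np.degrees(np.arctan2(R[1,1],R[0,1])),R[2,0],o['width'],o['wrist_force'])
f=grab('wrist','w1.png');print(f['xyz'])
cv2.imwrite('pics/w1.png',cv2.resize(cv2.cvtColor(f['img'],4),(768,576)))
for P in ([.683,-.109,.051],[.6505,-.0516,.082],[.573,.067,.086]): print(proj(f,P)*1.5)
E
```

```text
[ 0.65546613 -0.07555614  0.2417412 ] 28.620451625035408 -0.9999900520472904 0.4995160232323824 [1.38885075 0.95908636 0.13610246]
[ 0.61908126 -0.00852145  0.37003546]
[[398.95529624 309.15639059]]
[[399.22330415 234.56090858]]
[[381.90445053  -7.74036782]]
```

View pics/w1.png

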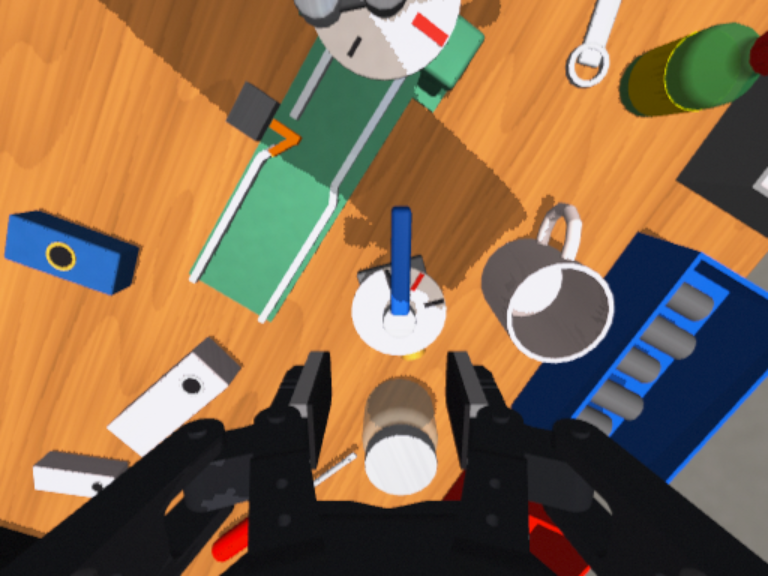

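```bash
python3 - <<'E'
from h import *
f=load('wrist')
P=lambda x,y,z: ray(f,[x/1.5-.17,y/1.5-.17],z)[0,:2]
C=P(399,314,.051);print('valve',C)
for n,q in(('red',(419,281)),('90',(433,303)),('closed',(390,277))):
    d=P(*q,.051)-C;print(n,np.round(d,4),np.degrees(np.arctan2(d[1],d[0])))
d=P(401,210,.082)-P(400,305,.082);print('lever',np.degrees(np.arctan2(d[1],d[0])),np.hypot(*d), P(401,210,.082)-C)
print('mug',P(560,312,.09),'handle',P(562,210,.06))
A=P(193,279,.016);B=P(264,320,.016);print('wall ends',A,B,(A+B)/2,np.hypot(*(A-B)))
A2=P(265,153,.016);B2=P(333,203,.016);print('taper',A2,B2)
for p,q in((A,A2),(B,B2)): print(np.degrees(np.arctan2(*(q-p)[::-1])),np.hypot(*(q-p)))
print('tap red in/out',P(415,15,.086),P(445,43,.086),'nose',P(299,140,.018))
print('bhole',P(191,386,.036))
E
```

```text
valve [ 0.68476256 -0.11251617]
red [0.0003 0.0317] 89.44927432336061
90 [0.0192 0.0212] 47.82656716273656
closed [-0.0212  0.0237] 131.870138950564
lever 118.55049556455064 0.06785085456444741 [-0.0415496  0.0761138]
mug [ 0.77535677 -0.04409825] handle [0.74718551 0.01727846]
wall ends [ 0.5189483  -0.18151407] [ 0.58856964 -0.18708981] [ 0.55375897 -0.18430194] 0.06984426227843657
taper [ 0.53196608 -0.05541768] [ 0.59687159 -0.06463252]
84.10584712826379 0.12676657052780968
86.12158644493556 0.12273837764642781
tap red in/out [0.59516022 0.06625252] [0.61795238 0.06220132] nose [ 0.55195697 -0.03344913]
bhole [ 0.5585392  -0.26647971]
```

step_arm:
  deltas:
    - [[-3,22,-35],[0,0,0],0]
    - [[0,0,-40],[0,0,0],0]
    - [[0,0,-40],[0,0,0],0]
    - [[0,0,-30],[0,0,0],0]
    - [[0,0,-10],[0,0,0],0]
    - [[0,0,0],[0,0,0],0]

```text
time: 2.3
tool_pos: [0.6563, -0.0632, 0.0766]
eef_rot: [[-0.007, 0.884, 0.467], [-0.0, 0.467, -0.884], [-1.0, -0.006, -0.003]]
wrist_force: [0.4, -0.5, -0.0]
width: 0.505
```

step_arm:
  deltas:
    - [[-4,9,-1],[0,0,0],0]
    - [[0,0,0],[0,0,0],-1]
    - [[0,0,0],[0,0,0],-1]
    - [[0,0,0],[0,0,0],-1]
    - [[0,0,0],[0,0,0],-1]
    - [[0,0,0],[0,0,0],-1]
  newtons: 30

```text
time: 2.9
tool_pos: [0.6535, -0.0535, 0.0796]
eef_rot: [[-0.002, 0.884, 0.468], [-0.002, 0.468, -0.884], [-1.0, -0.003, 0.0]]
wrist_force: [-0.0, -0.2, -5.8]
width: 0.151
```

step_arm:
  deltas:
    - [[5,2.3,0],[0,0,-4.8],-1]
    - [[5.2,2,0],[0,0,-4.8],-1]
    - [[5.3,1.5,0],[0,0,-4.8],-1]
    - [[5.4,1,0],[0,0,-4.8],-1]
    - [[5.5,0.6,0],[0,0,-4.8],-1]
    - [[5.6,0.1,0],[0,0,-4.8],-1]
    - [[0,0,0],[0,0,0],-1]

```text
time: 3.6
tool_pos: [0.6857, -0.0463, 0.0795]
eef_rot: [[-0.005, 0.999, -0.035], [0.0, -0.035, -0.999], [-1.0, -0.005, -0.0]]
wrist_force: [-0.6, -0.7, -5.2]
width: 0.152
```

step_arm:
  deltas:
    - [[0,0,0],[0,0,0],0]
    - [[0,0,0],[0,0,0],0]
    - [[0,0,0],[0,0,0],0]
    - [[0,0,20],[0,0,0],0]
    - [[0,0,40],[0,0,0],0]
    - [[0,0,40],[0,0,0],0.5]
    - [[0,-25,40],[0,0,0],1]
    - [[0,-25,30],[0,0,0],1]
    - [[0,0,0],[0,0,0],1]

```text
time: 4.5
tool_pos: [0.6836, -0.0964, 0.2594]
eef_rot: [[-0.001, 1.0, -0.021], [-0.001, -0.021, -1.0], [-1.0, -0.0, 0.001]]
wrist_force: [-0.3, 0.4, -0.1]
width: 0.998
```

```bash
python3 - <<'E'
from h import *
f=grab('wrist');p=proj(f,[.684,-.1,.06])[0];print(p)
x,y=[int(v) for v in p];x0=max(0,x-64);y0=max(0,y-70);c=f['img'][y0:y0+96,x0:x0+128];print(x0,y0)
cv2.imwrite('pics/w2.png',cv2.resize(cv2.cvtColor(c,4),(512,384)))
E
```

```text
[258.45544982 172.34279634]
194 102
```

View pics/w2.png

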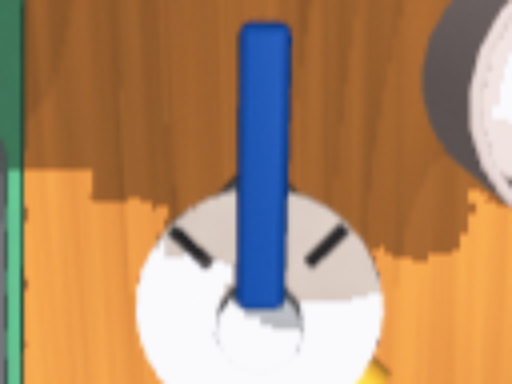

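step_arm:
  deltas:
    - [[-23,-34,0],[0,0,-3.4],1]
    - [[-23,-34,0],[0,0,-3.4],1]
    - [[-23,-34,0],[0,0,-3.4],1]
    - [[-23,-34,-20],[0,0,-3.4],1]
    - [[-23,-34,-40],[0,0,-3.4],1]
    - [[-24,-33,-40],[0,0,-3],1]
    - [[0,0,-30],[0,0,0],1]
    - [[0,0,0],[0,0,0],1]

```text
time: 5.35
tool_pos: [0.5424, -0.2873, 0.1257]
eef_rot: [[-0.007, 0.931, -0.365], [0.007, -0.365, -0.931], [-1.0, -0.009, -0.004]]
wrist_force: [-0.0, -0.3, -0.3]
width: 1.005
```

```bash
python3 - <<'E'
from h import *
o=bot.get_obs();R=np.array(o['eef_rot']);print(o['tool_pos'],np.degrees(np.arctan2(R[1,1],R[0,1])))
f=grab('wrist','w3.png')
H,S,V=cv2.split(cv2.cvtColor(f['img'],cv2.COLOR_RGB2HSV))
for t in(150,180):
    k,l,st,ce=cv2.connectedComponentsWithStats(((S<60)&(V>t)).astype(np.uint8))
    for i in range(1,k):
        if st[i,4]<800: continue
        c=cv2.findContours((l==i).astype(np.uint8),0,1)[0][0].reshape(-1,2)
        r=cv2.minAreaRect(ray(f,c,.036)[:,:2].astype(np.float32));print(t,np.round(ce[i]),np.round(r[0],4),np.round(r[1],4),round(r[2],1))
cv2.imwrite('pics/w3.png',cv2.cvtColor(f['img'],4))
E
```

```text
[ 0.54238251 -0.2873478   0.12573558] -21.431290228645608
150 [267. 206.] [ 0.5458 -0.2981] [0.1179 0.043 ] 68.8
180 [267. 207.] [ 0.5458 -0.2981] [0.1179 0.043 ] 68.8
```

View pics/w3.png

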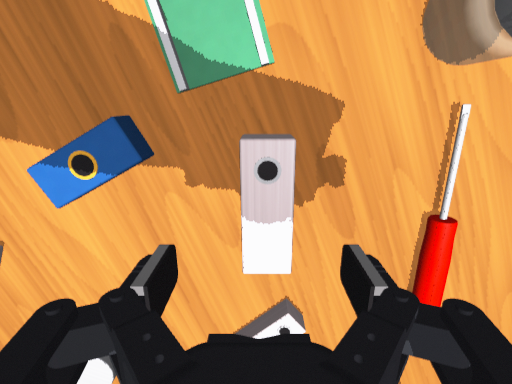

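step_arm:
  deltas:
    - [[3.5,-11,-20],[0,0,0.2],1]
    - [[0,0,-35],[0,0,0],1]
    - [[0,0,-30],[0,0,0],1]
    - [[0,0,-9],[0,0,0],1]
    - [[0,0,0],[0,0,0],1]
    - [[0,0,0],[0,0,0],1]

```text
time: 6.0
tool_pos: [0.5538, -0.2967, 0.0411]
eef_rot: [[0.006, 0.936, -0.353], [-0.001, -0.353, -0.936], [-1.0, 0.006, -0.001]]
wrist_force: [-0.1, 0.6, -0.5]
width: 1.0
```

```bash
python3 - <<'E'
from h import *
f=load('wrist')
A=ray(f,[[182,90],[272,63]],.016)[:,:2];print(A,A.mean(0))
# wall lines
for q in([[152,5],[180,85]],[[250,5],[267,60]]):
    w=ray(f,q,.016);d=w[1]-w[0];print(w[:,:2],np.degrees(np.arctan2(-d[1],-d[0])))
o=bot.get_obs();print(o['tool_pos'])
E
```

```text
[[ 0.51734657 -0.1849881 ]
 [ 0.59072704 -0.19274494]] [ 0.5540368  -0.18886652]
[[ 0.52270057 -0.12415362]
 [ 0.51751301 -0.18105854]] 84.79120810519238
[[ 0.58944389 -0.15052223]
 [ 0.58789485 -0.18935849]] 87.71589118884206
[ 0.5537765  -0.29665552  0.04110018]
```

step_arm:
  deltas:
    - [[-8,-1.5,-11],[0,0,-0.5],1]
    - [[0,0,0],[0,0,0],-1]
    - [[0,0,0],[0,0,0],-1]
    - [[0,0,0],[0,0,0],-1]
    - [[0,0,0],[0,0,0],-1]
    - [[0,0,0],[0,0,0],-1]
  newtons: 60

```text
time: 6.6
tool_pos: [0.5465, -0.299, 0.034]
eef_rot: [[0.01, 0.933, -0.361], [-0.005, -0.361, -0.933], [-1.0, 0.011, 0.001]]
wrist_force: [0.4, 0.2, -3.6]
width: 0.5
```

step_arm:
  deltas:
    - [[0,0,20],[0,0,0],-1]
    - [[0,0,30],[0,0,0],-1]
    - [[0,0,10],[0,0,0],-1]
    - [[2,25,0],[0,0,3],-1]
    - [[2,35,0],[0,0,4],-1]
    - [[3,40,0],[0,0,4],-1]
    - [[3,40,0],[0,0,3],-1]
    - [[2,25,0],[0,0,2.2],-1]
    - [[0,8,0],[0,0,0],-1]
    - [[0,0,0],[0,0,0],-1]

```text
time: 7.6
tool_pos: [0.555, -0.12, 0.0879]
eef_rot: [[0.002, 0.997, -0.079], [0.002, -0.079, -0.997], [-1.0, 0.001, -0.002]]
wrist_force: [-0.9, -0.9, -5.1]
width: 0.497
```

```bash
python3 - <<'E'
from h import *
o=bot.get_obs();R=np.array(o['eef_rot']);print(o['tool_pos'],np.degrees(np.arctan2(R[1,1],R[0,1])))
f=grab('wrist','w4.png')
cv2.imwrite('pics/w4.png',cv2.resize(cv2.cvtColor(f['img'],4),(640,480)))
E
```

```text
[ 0.55497429 -0.12002136  0.08787943] -4.511509049520185
```

View pics/w4.png

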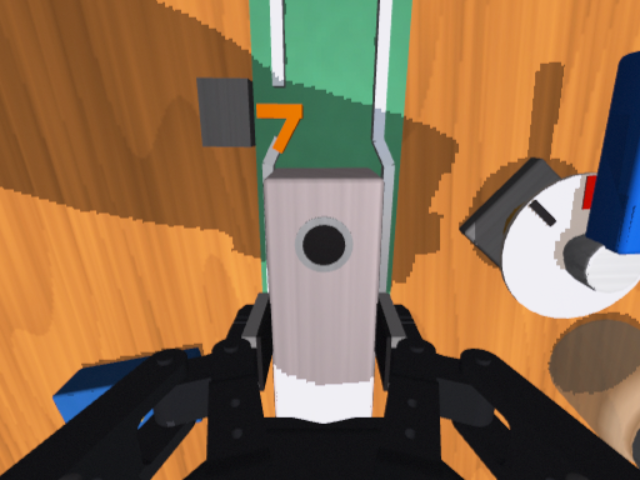

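step_arm:
  deltas:
    - [[3,-6,-10],[0,0,-0.4],-1]
    - [[0,0,-20],[0,0,0],-1]
    - [[0,0,-10],[0,0,0],-1]
    - [[0,0,-4],[0,0,0],-1]
    - [[0,0,0],[0,0,0],-1]

```text
time: 8.15
tool_pos: [0.5589, -0.1332, 0.0402]
eef_rot: [[0.002, 0.995, -0.095], [0.0, -0.095, -0.995], [-1.0, 0.002, -0.001]]
wrist_force: [-0.9, 1.0, -4.0]
width: 0.502
```

step_arm:
  deltas:
    - [[0,0,-2],[0,0,0],-1]
    - [[0,0,-1],[0,0,0],-1]
    - [[0,0,0],[0,0,0],-1]

```text
time: 8.45
tool_pos: [0.5595, -0.1341, 0.0408]
eef_rot: [[0.005, 0.995, -0.096], [-0.0, -0.096, -0.995], [-1.0, 0.005, -0.0]]
wrist_force: [0.1, -0.9, -4.9]
width: 0.495
```

step_arm:
  deltas:
    - [[0,0,-4],[0,0,0],-1]
    - [[0,0,-4],[0,0,0],-1]
    - [[0,0,0],[0,0,0],-1]

```text
time: 8.75
tool_pos: [0.56, -0.1344, 0.0414]
eef_rot: [[0.012, 0.995, -0.096], [-0.004, -0.096, -0.995], [-1.0, 0.012, 0.002]]
wrist_force: [0.3, 0.4, -4.4]
width: 0.496
```

```bash
python3 - <<'E'
from h import *
f=grab('side');g=grab('wrist')
p=proj(f,[.56,-.13,.03])[0].astype(int);print(p)
B=lambda f:cv2.cvtColor(f['img'],4)
c=cv2.resize(B(f)[p[1]-50:p[1]+46,p[0]-50:p[0]+50],(400,384),interpolation=cv2.INTER_CUBIC)
d=cv2.resize(B(g)[:,128:],(400,400))[:384]
cv2.imwrite('pics/s4.png',np.hstack([c,d]))
E
```

```text
[285 211]
```

View pics/s4.png

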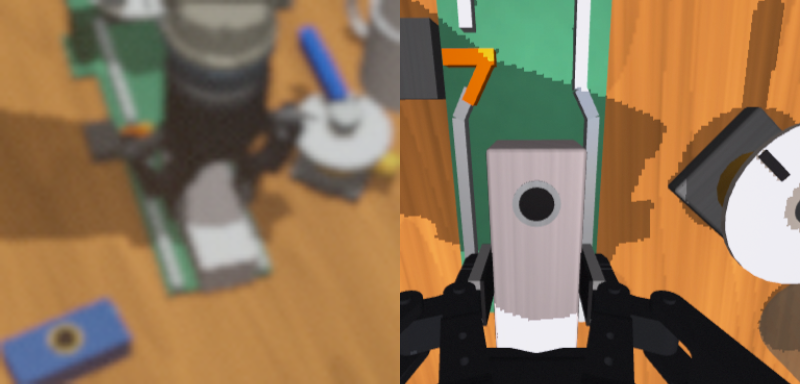

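step_arm:
  deltas:
    - [[-4,0,0],[0,-0.6,0.3],-1]
    - [[0,0,0],[0,0,0],-1]
    - [[0,0,0],[0,0,0],0.4]
    - [[0,0,0],[0,0,0],0.4]
    - [[0,0,0],[0,0,0],0.4]
    - [[0,0,0],[0,0,0],0.4]

```text
time: 9.45
tool_pos: [0.5567, -0.1352, 0.0399]
eef_rot: [[0.024, 0.996, -0.091], [-0.004, -0.091, -0.996], [-1.0, 0.024, 0.001]]
wrist_force: [-0.2, -1.4, -0.4]
width: 0.701
```

```bash
python3 - <<'E'
from h import *
f=grab('wrist')
H,S,V=cv2.split(cv2.cvtColor(f['img'],cv2.COLOR_RGB2HSV))
def rows(y):
    m=((S[y]<60)&(V[y]>90)).astype(int);d=np.diff(m);return list(zip(np.where(d==1)[0],np.where(d==-1)[0]))
for y in(120,150,165,180,200,220): print(y,rows(y))
o=bot.get_obs();print(o['tool_pos'],o['wrist_force'])
for z in(.042,.036): print(z,proj(f,[[.5555,-.13,z]]))
E
```

```text
120 [(np.int64(184), np.int64(196)), (np.int64(314), np.int64(325))]
150 [(np.int64(186), np.int64(198)), (np.int64(210), np.int64(306)), (np.int64(312), np.int64(323)), (np.int64(476), np.int64(482))]
165 [(np.int64(187), np.int64(199)), (np.int64(211), np.int64(306)), (np.int64(311), np.int64(322)), (np.int64(465), np.int64(496))]
180 [(np.int64(188), np.int64(200)), (np.int64(211), np.int64(252)), (np.int64(264), np.int64(305)), (np.int64(310), np.int64(321)), (np.int64(400), np.int64(408))]
200 [(np.int64(190), np.int64(201)), (np.int64(212), np.int64(242)), (np.int64(274), np.int64(304)), (np.int64(309), np.int64(320))]
220 [(np.int64(192), np.int64(202)), (np.int64(213), np.int64(303)), (np.int64(308), np.int64(318))]
[ 0.55673075 -0.13521842  0.03987152] [-0.30628335 -0.97902509  0.16849023]
0.042 [[253.92791161 251.76540992]]
0.036 [[253.83164608 245.92829591]]
```

step_arm:
  deltas:
    - [[0,0,15],[0,1.4,0],0.4]
    - [[0,0,35],[0,0,0],0.4]
    - [[0,0,40],[0,0,0],0.4]
    - [[-1,-12,0],[0,0,8.3],-1]
    - [[-1,-12,0],[0,0,8.3],-1]
    - [[-1,-12,0],[0,0,8.3],-1]
    - [[-1,-12,0],[0,0,8.3],-1]
    - [[-1,-12,0],[0,0,8.3],-1]
    - [[-1,-12,0],[0,0,8.3],-1]
    - [[-1,-12,0],[0,0,8.3],-1]
    - [[0,-2,0],[0,0,8.3],-1]
    - [[0,0,0],[0,0,8.3],-1]
    - [[0,0,0],[0,0,8.3],-1]
    - [[0,0,0],[0,0,7],-1]
    - [[0,0,0],[0,0,0],-1]

```text
time: 11.0
tool_pos: [0.5497, -0.2248, 0.1334]
eef_rot: [[0.006, 0.035, 0.999], [-0.003, 0.999, -0.035], [-1.0, -0.003, 0.007]]
wrist_force: [-0.1, -0.3, -0.6]
width: 0.002
```

```bash
python3 - <<'E'
from h import *
o=bot.get_obs();R=np.array(o['eef_rot']);print(o['tool_pos'],np.degrees(np.arctan2(R[1,1],R[0,1])),o['width'])
for n in('scene','side'):
    f=grab(n);H,S,V=cv2.split(cv2.cvtColor(f['img'],cv2.COLOR_RGB2HSV))
    k,l,st,ce=cv2.connectedComponentsWithStats(((S<60)&(V>150)).astype(np.uint8))
    for i in range(1,k):
        P=ray(f,ce[i],.042)[0]
        if st[i,4]>100 and abs(P[0]-.555)<.05 and abs(P[1]+.14)<.06:
            c=cv2.findContours((l==i).astype(np.uint8),0,1)[0][0].reshape(-1,2)
            r=cv2.minAreaRect(ray(f,c,.042)[:,:2].astype(np.float32));print(n,np.round(r[0],4),np.round(r[1],4),round(r[2],1))
f=grab('wrist');cv2.imwrite('pics/w5.png',cv2.cvtColor(f['img'],4))
E
```

```text
[ 0.54971113 -0.22482604  0.13337223] 88.01480067769646 0.0024790353737468617
scene [ 0.5562 -0.1205] [0.1449 0.0496] 84.6
side [ 0.5582 -0.1316] [0.117  0.0462] 87.1
```

View pics/w5.png

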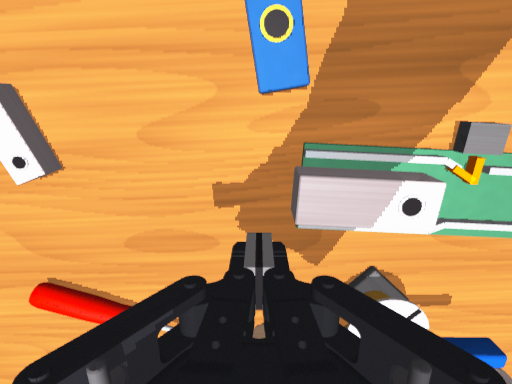

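step_arm:
  deltas:
    - [[0,0,-35],[0,0,-3],-1]
    - [[0,0,-35],[0,0,0],-1]
    - [[0,0,-20],[0,0,0],-1]
    - [[0,0,-8],[0,0,0],-1]
    - [[0,0,0],[0,0,0],-1]

```text
time: 11.65
tool_pos: [0.5506, -0.2249, 0.034]
eef_rot: [[0.01, 0.107, 0.994], [-0.006, 0.994, -0.107], [-1.0, -0.005, 0.01]]
wrist_force: [0.2, 0.9, 0.3]
width: -0.002
```

step_arm:
  deltas:
    - [[1,12,0],[0,0,0],-1]
    - [[1,12,0],[0,0,0],-1]
    - [[1,12,0],[0,0,0],-1]
    - [[1,12,0],[0,0,0],-1]
    - [[1,12,0],[0,0,0],-1]
    - [[1,12,0],[0,0,0],-1]
    - [[1,12,0],[0,0,0],-1]
    - [[1,12,0],[0,0,0],-1]

```text
time: 12.45
tool_pos: [0.5687, -0.1375, 0.0456]
eef_rot: [[0.032, 0.119, 0.992], [-0.042, 0.992, -0.117], [-0.999, -0.038, 0.036]]
wrist_force: [-2.0, -6.8, -0.3]
width: -0.001
```

step_arm:
  deltas:
    - [[-4,-6,0],[2.4,1.8,-1.5],-1]
    - [[-7,0,-8],[0,0,0],-1]
    - [[0,0,-3],[0,0,0],-1]
    - [[0,0,0],[0,0,0],-1]

```text
time: 12.85
tool_pos: [0.5576, -0.1382, 0.0355]
eef_rot: [[0.002, 0.14, 0.99], [-0.0, 0.99, -0.14], [-1.0, 0.0, 0.002]]
wrist_force: [0.2, 0.5, -0.1]
width: -0.002
```

step_arm:
  deltas:
    - [[0.5,10,-0.5],[0,0,0],-1]
    - [[0,10,-1],[0.3,0,0],-1]
    - [[0,10,-1],[0.3,0.2,0],-1]
    - [[0,10,-1],[0.3,0.2,0],-1]
    - [[0,10,-1],[0.3,0.2,0],-1]

```text
time: 13.35
tool_pos: [0.557, -0.0982, 0.0352]
eef_rot: [[-0.008, 0.148, 0.989], [-0.009, 0.989, -0.148], [-1.0, -0.011, -0.007]]
wrist_force: [-6.0, -14.8, 8.7]
width: 0.001
```

step_arm:
  deltas:
    - [[2,10,-1],[0.3,0,0],-1]
    - [[2,10,-1],[0.3,0,0],-1]
    - [[1.5,10,-1],[0.3,0,0],-1]
    - [[1,10,-1],[0.3,0,0],-1]

```text
time: 13.75
tool_pos: [0.5597, -0.0664, 0.0344]
eef_rot: [[-0.013, 0.155, 0.988], [-0.014, 0.988, -0.155], [-1.0, -0.016, -0.011]]
wrist_force: [-4.8, -12.9, 8.6]
width: -0.004
```

step_arm:
  deltas:
    - [[2,9,-1],[0.4,0,0],-1]
    - [[2,9,-1],[0.4,-0.3,0.5],-1]
    - [[1,8,-1],[0.4,0,0.5],-1]

```text
time: 14.05
tool_pos: [0.562, -0.0467, 0.0343]
eef_rot: [[-0.011, 0.142, 0.99], [-0.013, 0.99, -0.142], [-1.0, -0.014, -0.009]]
wrist_force: [-3.9, -14.5, 10.0]
width: 0.0
```

step_arm:
  deltas:
    - [[1,8,-1],[0.4,0,0],-1]
    - [[1,8,-1],[0.4,0,0],-1]

```text
time: 14.25
tool_pos: [0.5628, -0.0392, 0.0343]
eef_rot: [[-0.012, 0.147, 0.989], [-0.022, 0.989, -0.147], [-1.0, -0.023, -0.009]]
wrist_force: [-16.4, -69.5, 12.1]
width: -0.005
```

step_arm:
  deltas:
    - [[-1,-10,0],[-1.2,0,0],-1]
    - [[-1,-15,0],[0,0,0],-1]
    - [[-1,-15,20],[0,0,0],-1]
    - [[-1,-20,40],[0,0,0],-1]
    - [[0,0,40],[0,0,0],-1]
    - [[0,0,30],[0,0,0],-1]
    - [[0,0,0],[0,0,0],-1]

```text
time: 14.95
tool_pos: [0.5566, -0.1016, 0.1682]
eef_rot: [[-0.012, 0.146, 0.989], [-0.041, 0.988, -0.147], [-0.999, -0.042, -0.006]]
wrist_force: [0.5, 0.9, 0.2]
width: -0.0
```

```bash
python3 - <<'E'
from h import *
o=bot.get_obs();print(o['tool_pos'])
a=grab('scene');w=grab('wrist')
B=lambda f:cv2.cvtColor(f['img'],4)
print(proj(w,[.565,-.03,.02]))
c=cv2.resize(B(a)[200:290,220:310],(400,400),interpolation=cv2.INTER_CUBIC)
d=cv2.resize(B(w)[:256,256:512],(400,400))
cv2.imwrite('pics/s6.png',np.hstack([c,d]))
E
```

```text
[ 0.55659328 -0.10155328  0.16822168]
[[338.07807949 182.67833355]]
```

View pics/s6.png

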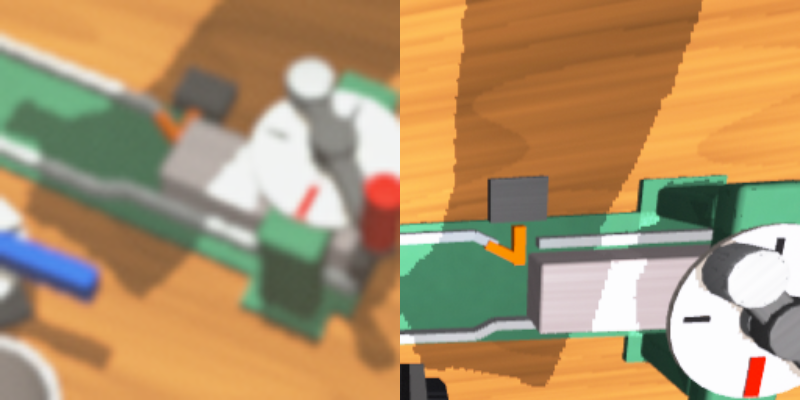

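step_arm:
  deltas:
    - [[0,0,45],[2.4,-0.7,0],0]
    - [[0,0,40],[0,0,0],0]
    - [[13,42,0],[0,0,0],0]
    - [[13,42,0],[0,0,0],0]
    - [[13,42,0],[0,0,0],0]
    - [[13,42,0],[0,0,0],0]
    - [[12,38,0],[0,0,0],0]
    - [[0,0,0],[0,0,0],0]

```text
time: 15.85
tool_pos: [0.6169, 0.1139, 0.2377]
eef_rot: [[-0.024, 0.149, 0.989], [0.013, 0.989, -0.148], [-1.0, 0.009, -0.025]]
wrist_force: [-0.7, -0.9, -0.7]
width: 0.503
```

```bash
python3 - <<'E'
from h import *
o=bot.get_obs();print(o['tool_pos'],np.round(o['eef_rot'],3)[:,0])
f=grab('wrist');H,S,V=cv2.split(cv2.cvtColor(f['img'],cv2.COLOR_RGB2HSV));H=H.astype(int)
k,l,st,ce=cv2.connectedComponentsWithStats((((H<5)|(H>174))&(S>150)&(V>60)).astype(np.uint8))
for i in range(1,k):
    if st[i,4]>40: print(st[i],ce[i],ray(f,ce[i],.153)[0],ray(f,ce[i],.086)[0])
k,l,st,ce=cv2.connectedComponentsWithStats(((S<60)&(V>120)).astype(np.uint8))
for i in range(1,k):
    if st[i,4]>300:
        c=cv2.findContours((l==i).astype(np.uint8),0,1)[0][0].reshape(-1,2)
        w=ray(f,cv2.convexHull(c).reshape(-1,2),.086)[:,:2].astype(np.float32);print(ce[i],cv2.minEnclosingCircle(w))
cv2.imwrite('pics/w6.png',cv2.cvtColor(f['img'],4))
E
```

```text
[0.61694509 0.11389694 0.2377331 ] [-0.024  0.013 -1.   ]
[204 172   9  21 126] [208.05555556 182.07936508] [0.59171633 0.07728031 0.153     ] [0.6068538  0.06320183 0.086     ]
[241 189  25  38 759] [252.78392622 208.36100132] [0.61852236 0.10845841 0.153     ] [0.64202338 0.10410759 0.086     ]
[289 318  20  16 260] [298.81538462 326.4       ] [0.73867628 0.13256807 0.153     ] [0.79966567 0.13573954 0.086     ]
[  0 340  50  40 853] [ 16.50293083 355.41852286] [ 0.72980906 -0.1341313   0.153     ] [ 0.78803185 -0.2141708   0.086     ]
[120.39291217 100.93374422] ((0.5170555114746094, -0.002870342694222927), 0.016446825116872787)
[219.39960861 132.918591  ] ((0.5690163373947144, 0.07411172240972519), 0.04285220801830292)
[165.37871241 157.95222284] ((0.5929552316665649, -0.016834590584039688), 0.11205831170082092)
[ 57.38159879 123.59276018] ((0.5294774174690247, -0.06779394298791885), 0.05555037036538124)
[330.58858502 217.46432818] ((0.6664328575134277, 0.17802736163139343), 0.07017818838357925)
[ 82.26501581 251.72971549] ((0.6678192615509033, -0.08487548679113388), 0.03418195620179176)
[ 11.27815315 325.9954955 ] ((0.7421897053718567, -0.2121828943490982), 0.02977064810693264)
[360.95810056 353.11452514] ((0.8521053791046143, 0.207739919424057), 0.01943328231573105)
```

View pics/w6.png

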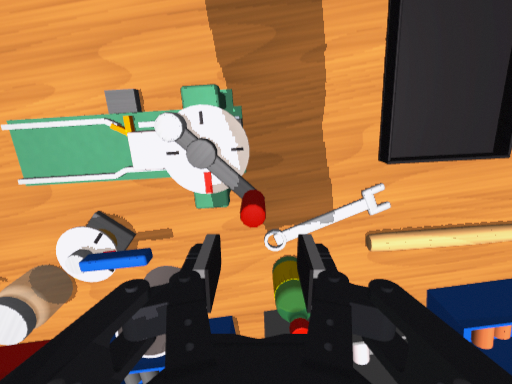

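```bash
python3 - <<'E'
from h import *
f=load('wrist')
for n,q,z in(('grip top',(253,215),.153),('grip bot',(253,200),.107),('dial c',(206.5,149.5),.086),('hub top',(203,153),.105),('cw',(168,127),.114),('red in',(208,174),.086),('red out',(208,192),.086),('blk top',(200,117),.086),('blk l',(173,153),.086),('blk r',(237,150),.086)):
    print(n,ray(f,q,z)[0,:2])
E
```

```text
grip top [0.62417901 0.10775302]
grip bot [0.62621469 0.10699997]
dial c [0.57391512 0.06827791]
hub top [0.57453909 0.06807502]
cw [0.54661184 0.04440386]
red in [0.59853237 0.06482328]
red out [0.61724247 0.06104734]
blk top [0.54240557 0.06833199]
blk l [0.57234451 0.03471212]
blk r [0.5789301  0.09808385]
```

step_arm:
  deltas:
    - [[8,-6,-30],[-0.7,-1.4,0],0]
    - [[0,0,-30],[0,0,0],0]
    - [[0,0,-25],[0,0,0],0]
    - [[0,0,-10],[0,0,0],0]
    - [[0,0,0],[0,0,0],0]

```text
time: 16.4
tool_pos: [0.6218, 0.1036, 0.1342]
eef_rot: [[-0.007, 0.149, 0.989], [-0.0, 0.989, -0.149], [-1.0, -0.001, -0.006]]
wrist_force: [-1.0, -0.2, -0.5]
width: 0.492
```

step_arm:
  deltas:
    - [[3.5,4.5,-4],[0,0,0],0]
    - [[0,0,0],[0,0,0],0]
    - [[0,0,0],[0,0,0],-1]
    - [[0,0,0],[0,0,0],-1]
    - [[0,0,0],[0,0,0],-1]
    - [[0,0,0],[0,0,0],-1]
    - [[0,0,0],[0,0,0],-1]
  newtons: 60

```text
time: 17.1
tool_pos: [0.6269, 0.1077, 0.1327]
eef_rot: [[-0.003, 0.15, 0.989], [0.0, 0.989, -0.15], [-1.0, -0.0, -0.003]]
wrist_force: [1.2, -0.1, -4.5]
width: 0.243
```

```bash
cat > arc.py <<'E'
import sys,json
from h import *
T=np.array([.5745,.068]);off=np.radians(-5.14)
o=bot.get_obs();p=np.array(o['tool_pos'][:2])-T
th=np.arctan2(p[1],p[0]);turns=float(sys.argv[1]) # approx current q
q0=-(th-off);q0+=2*np.pi*round((turns-q0)/(2*np.pi))
qt=float(sys.argv[2]);step=float(sys.argv[3]);n=int(np.ceil(abs(qt-q0)/step))
qs=np.linspace(q0,qt,n+1);r=np.linspace(np.hypot(*p),.065,n+1);x=np.c_[np.cos(off-qs)*r,np.sin(off-qs)*r]*1000
d=np.round(np.diff(x,axis=0),1)
R=np.array(o['eef_rot']);print('q',q0,'r',np.hypot(*p),'z',o['tool_pos'][2],'tilt',np.round(R[:,0],3),'w',o['width'],'F',np.round(o['wrist_force'],1),'t',o['time'],n)
print(','.join('[[%g,%g,0],[0,0,0],-1]'%tuple(v) for v in d))
E
python3 arc.py -.74 1.5 0.25
```

```text
q -0.7384033911973138 r 0.06576186181161961 z 0.13265641281615756 tilt [-0.003  0.    -1.   ] w 0.24272593264402895 F [ 1.2 -0.1 -4.5] t 17.1 9
[[8.1,-14.2,0],[0,0,0],-1],[[4.4,-15.7,0],[0,0,0],-1],[[0.4,-16.3,0],[0,0,0],-1],[[-3.7,-15.8,0],[0,0,0],-1],[[-7.4,-14.4,0],[0,0,0],-1],[[-10.7,-12.1,0],[0,0,0],-1],[[-13.4,-9.1,0],[0,0,0],-1],[[-15.2,-5.5,0],[0,0,0],-1],[[-16.1,-1.6,0],[0,0,0],-1]
```

step_arm:
  deltas:
    - [[8.1,-14.2,0],[0,0,0],-1]
    - [[4.4,-15.7,0],[0,0,0],-1]
    - [[0.4,-16.3,0],[0,0,0],-1]
    - [[-3.7,-15.8,0],[0,0,0],-1]
    - [[-7.4,-14.4,0],[0,0,0],-1]
    - [[-10.7,-12.1,0],[0,0,0],-1]
    - [[-13.4,-9.1,0],[0,0,0],-1]
    - [[-15.2,-5.5,0],[0,0,0],-1]
    - [[-16.1,-1.6,0],[0,0,0],-1]

```text
time: 18.0
tool_pos: [0.5687, 0.0019, 0.1316]
eef_rot: [[-0.005, 0.146, 0.989], [0.014, 0.989, -0.146], [-1.0, 0.014, -0.007]]
wrist_force: [4.8, 22.0, -6.9]
width: 0.24
```

```bash
python3 arc.py 1.3 3.14 0.2
```

```text
q 1.5685049708073735 r 0.06639573517275504 z 0.1316057806956171 tilt [-0.005  0.014 -1.   ] w 0.24030152362351873 F [ 4.8 22.  -6.9] t 18.0 8
[[-12.7,2.6,0],[0,0,0],-1],[[-12,5,0],[0,0,0],-1],[[-10.7,7.2,0],[0,0,0],-1],[[-9.1,9.2,0],[0,0,0],-1],[[-7.1,10.7,0],[0,0,0],-1],[[-4.9,11.9,0],[0,0,0],-1],[[-2.5,12.6,0],[0,0,0],-1],[[0,12.8,0],[0,0,0],-1]
```

step_arm:
  deltas:
    - [[-12.7,2.6,0],[0,0,0],-1]
    - [[-12,5,0],[0,0,0],-1]
    - [[-10.7,7.2,0],[0,0,0],-1]
    - [[-9.1,9.2,0],[0,0,0],-1]
    - [[-7.1,10.7,0],[0,0,0],-1]
    - [[-4.9,11.9,0],[0,0,0],-1]
    - [[-2.5,12.6,0],[0,0,0],-1]
    - [[0,12.8,0],[0,0,0],-1]
    - [[0,0,0],[0,0,0],-1]
    - [[0,0,0],[0,0,0],-1]
    - [[0,0,0],[0,0,0],-1]

```text
time: 19.1
tool_pos: [0.5107, 0.0721, 0.1312]
eef_rot: [[0.02, 0.148, 0.989], [0.019, 0.989, -0.148], [-1.0, 0.021, 0.017]]
wrist_force: [6.4, 2.0, -7.6]
width: 0.24
```

```bash
python3 arc.py 3.1 1.57 0.2
```

```text
q 3.115423409299287 r 0.06388033504502061 z 0.1311538791325715 tilt [ 0.02   0.019 -1.   ] w 0.24028572430272527 F [ 6.4  2.  -7.6] t 19.1 8
[[0.3,-12.3,0],[0,0,0],-1],[[2.6,-12.1,0],[0,0,0],-1],[[4.9,-11.4,0],[0,0,0],-1],[[7,-10.2,0],[0,0,0],-1],[[8.9,-8.7,0],[0,0,0],-1],[[10.4,-6.9,0],[0,0,0],-1],[[11.6,-4.7,0],[0,0,0],-1],[[12.3,-2.4,0],[0,0,0],-1]
```

step_arm:
  deltas:
    - [[0.3,-12.3,0],[-0.3,0.3,0],-1]
    - [[2.6,-12.1,0],[-0.3,0.3,0],-1]
    - [[4.9,-11.4,0],[-0.3,0.3,0],-1]
    - [[7,-10.2,0],[0,0,0],-1]
    - [[8.9,-8.7,0],[0,0,0],-1]
    - [[10.4,-6.9,0],[0,0,0],-1]
    - [[11.6,-4.7,0],[0,0,0],-1]
    - [[12.3,-2.4,0],[0,0,0],-1]
    - [[0,0,0],[0,0,0],-1]
    - [[0,0,0],[0,0,0],-1]
    - [[0,0,0],[0,0,0],-1]

```text
time: 20.2
tool_pos: [0.5653, 0.0027, 0.1317]
eef_rot: [[0.01, 0.145, 0.989], [0.022, 0.989, -0.145], [-1.0, 0.023, 0.006]]
wrist_force: [2.6, 7.5, -5.5]
width: 0.237
```

```bash
python3 arc.py 1.6 4.71 0.25
```

```text
q 1.6210200992311485 r 0.06597380921963772 z 0.13168823926197307 tilt [ 0.01   0.022 -1.   ] w 0.23718087100885274 F [ 2.6  7.5 -5.5] t 20.2 13
[[-15.1,4.1,0],[0,0,0],-1],[[-13.7,7.5,0],[0,0,0],-1],[[-11.5,10.5,0],[0,0,0],-1],[[-8.7,12.9,0],[0,0,0],-1],[[-5.4,14.6,0],[0,0,0],-1],[[-1.8,15.4,0],[0,0,0],-1],[[1.8,15.4,0],[0,0,0],-1],[[5.4,14.5,0],[0,0,0],-1],[[8.7,12.8,0],[0,0,0],-1],[[11.4,10.4,0],[0,0,0],-1],[[13.5,7.4,0],[0,0,0],-1],[[14.9,4,0],[0,0,0],-1],[[15.4,0.4,0],[0,0,0],-1]
```

step_arm:
  deltas:
    - [[-15.1,4.1,0],[-0.4,0.2,0],-1]
    - [[-13.7,7.5,0],[-0.4,0.2,0],-1]
    - [[-11.5,10.5,0],[-0.4,0.2,0],-1]
    - [[-8.7,12.9,0],[0,0,0],-1]
    - [[-5.4,14.6,0],[0,0,0],-1]
    - [[-1.8,15.4,0],[0,0,0],-1]
    - [[1.8,15.4,0],[0,0,0],-1]
    - [[5.4,14.5,0],[0,0,0],-1]
    - [[8.7,12.8,0],[0,0,0],-1]
    - [[11.4,10.4,0],[0,0,0],-1]
    - [[13.5,7.4,0],[0,0,0],-1]
    - [[14.9,4,0],[0,0,0],-1]
    - [[15.4,0.4,0],[0,0,0],-1]
    - [[0,0,0],[0,0,0],-1]
    - [[0,0,0],[0,0,0],-1]
    - [[0,0,0],[0,0,0],-1]

```text
time: 21.8
tool_pos: [0.578, 0.1322, 0.1306]
eef_rot: [[0.005, 0.15, 0.989], [0.004, 0.989, -0.15], [-1.0, 0.005, 0.004]]
wrist_force: [1.2, 1.8, -5.0]
width: 0.241
```

```bash
python3 arc.py 4.7 3.14 0.2
```

```text
q 4.677417849810772 r 0.06432613526960136 z 0.13056169318055263 tilt [ 0.005  0.004 -1.   ] w 0.2413507437797505 F [ 1.2  1.8 -5. ] t 21.8 8
[[-12.3,-0.4,0],[0,0,0],-1],[[-12.1,-2.8,0],[0,0,0],-1],[[-11.3,-5,0],[0,0,0],-1],[[-10.2,-7.1,0],[0,0,0],-1],[[-8.6,-8.9,0],[0,0,0],-1],[[-6.8,-10.4,0],[0,0,0],-1],[[-4.7,-11.5,0],[0,0,0],-1],[[-2.4,-12.2,0],[0,0,0],-1]
```

step_arm:
  deltas:
    - [[-12.3,-0.4,0],[0,0,0],-1]
    - [[-12.1,-2.8,0],[0,0,0],-1]
    - [[-11.3,-5,0],[0,0,0],-1]
    - [[-10.2,-7.1,0],[0,0,0],-1]
    - [[-8.6,-8.9,0],[0,0,0],-1]
    - [[-6.8,-10.4,0],[0,0,0],-1]
    - [[-4.7,-11.5,0],[0,0,0],-1]
    - [[-2.4,-12.2,0],[0,0,0],-1]
    - [[0,0,0],[0,0,0],-1]
    - [[0,0,0],[0,0,0],-1]
    - [[0,0,0],[0,0,0],-1]

```text
time: 22.9
tool_pos: [0.5106, 0.067, 0.1312]
eef_rot: [[0.023, 0.154, 0.988], [0.002, 0.988, -0.154], [-1.0, 0.006, 0.022]]
wrist_force: [5.6, 2.2, -7.2]
width: 0.239
```

```bash
python3 arc.py 3.1 6.25 0.25
```

```text
q 3.0364802835503424 r 0.06392657301991483 z 0.13119624590593112 tilt [ 0.023  0.002 -1.   ] w 0.2387596683963764 F [ 5.6  2.2 -7.2] t 22.9 13
[[1.6,15.7,0],[0,0,0],-1],[[5.4,14.8,0],[0,0,0],-1],[[8.9,13.1,0],[0,0,0],-1],[[11.8,10.5,0],[0,0,0],-1],[[14.1,7.3,0],[0,0,0],-1],[[15.4,3.6,0],[0,0,0],-1],[[15.9,-0.2,0],[0,0,0],-1],[[15.4,-4.1,0],[0,0,0],-1],[[13.9,-7.8,0],[0,0,0],-1],[[11.6,-11,0],[0,0,0],-1],[[8.6,-13.5,0],[0,0,0],-1],[[5,-15.2,0],[0,0,0],-1],[[1.2,-16,0],[0,0,0],-1]
```

step_arm:
  deltas:
    - [[1.6,15.7,0],[0,0.4,0],-1]
    - [[5.4,14.8,0],[0,0.4,0],-1]
    - [[8.9,13.1,0],[0,0.4,0],-1]
    - [[11.8,10.5,0],[0,0,0],-1]
    - [[14.1,7.3,0],[0,0,0],-1]
    - [[15.4,3.6,0],[0,0,0],-1]
    - [[15.9,-0.2,0],[0,0,0],-1]
    - [[15.4,-4.1,0],[0,0,0],-1]
    - [[13.9,-7.8,0],[0,0,0],-1]
    - [[11.6,-11,0],[0,0,0],-1]
    - [[8.6,-13.5,0],[0,0,0],-1]
    - [[5,-15.2,0],[0,0,0],-1]
    - [[1.2,-16,0],[0,0,0],-1]
    - [[0,0,0],[0,0,0],-1]
    - [[0,0,0],[0,0,0],-1]
    - [[0,0,0],[0,0,0],-1]

```text
time: 24.5
tool_pos: [0.6405, 0.0725, 0.1301]
eef_rot: [[0.005, 0.148, 0.989], [0.024, 0.989, -0.148], [-1.0, 0.024, 0.001]]
wrist_force: [3.4, 1.4, -5.8]
width: 0.239
```

```bash
python3 arc.py 6.2 2.0 0.25
```

```text
q 6.125869135437113 r 0.06611677142147009 z 0.130055678506952 tilt [ 0.005  0.024 -1.   ] w 0.2392835409930534 F [ 3.4  1.4 -5.8] t 24.5 17
[[-3.1,15.7,0],[0,0,0],-1],[[-6.7,14.5,0],[0,0,0],-1],[[-10,12.4,0],[0,0,0],-1],[[-12.7,9.6,0],[0,0,0],-1],[[-14.6,6.3,0],[0,0,0],-1],[[-15.7,2.6,0],[0,0,0],-1],[[-15.9,-1.2,0],[0,0,0],-1],[[-15.1,-5,0],[0,0,0],-1],[[-13.4,-8.5,0],[0,0,0],-1],[[-11,-11.4,0],[0,0,0],-1],[[-7.9,-13.7,0],[0,0,0],-1],[[-4.4,-15.2,0],[0,0,0],-1],[[-0.6,-15.8,0],[0,0,0],-1],[[3.2,-15.5,0],[0,0,0],-1],[[6.9,-14.2,0],[0,0,0],-1],[[10.1,-12.1,0],[0,0,0],-1],[[12.7,-9.4,0],[0,0,0],-1]
```

step_arm:
  deltas:
    - [[0.3,-9,0],[-0.8,0,0],-1]
    - [[0,0,0],[0,0,0],-1]
    - [[0,0,0],[0,0,0],-1]
    - [[0,0,0],[0,0,0],-1]

```text
time: 24.9
tool_pos: [0.6406, 0.0642, 0.13]
eef_rot: [[0.006, 0.147, 0.989], [0.01, 0.989, -0.147], [-1.0, 0.01, 0.004]]
wrist_force: [4.5, -1.6, -7.5]
width: 0.24
```

```bash
python3 arc.py 6.2 2.0 0.25
```

```text
q 6.251626765494865 r 0.06623567924730749 z 0.130024657405107 tilt [ 0.006  0.01  -1.   ] w 0.23974313649544224 F [ 4.5 -1.6 -7.5] t 24.9 18
[[-1,15.6,0],[0,0,0],-1],[[-4.6,14.9,0],[0,0,0],-1],[[-8,13.4,0],[0,0,0],-1],[[-10.9,11.1,0],[0,0,0],-1],[[-13.1,8.3,0],[0,0,0],-1],[[-14.7,5,0],[0,0,0],-1],[[-15.4,1.4,0],[0,0,0],-1],[[-15.3,-2.3,0],[0,0,0],-1],[[-14.3,-5.8,0],[0,0,0],-1],[[-12.6,-9,0],[0,0,0],-1],[[-10.1,-11.7,0],[0,0,0],-1],[[-7.1,-13.7,0],[0,0,0],-1],[[-3.7,-15,0],[0,0,0],-1],[[-0.1,-15.4,0],[0,0,0],-1],[[3.5,-15,0],[0,0,0],-1],[[6.9,-13.7,0],[0,0,0],-1],[[9.9,-11.7,0],[0,0,0],-1],[[12.4,-9.1,0],[0,0,0],-1]
```

Full turn reached; wind out.

step_arm:
  deltas:
    - [[-1,15.6,0],[0,0,0],-1]
    - [[-4.6,14.9,0],[0,0,0],-1]
    - [[-8,13.4,0],[0,0,0],-1]
    - [[-10.9,11.1,0],[0,0,0],-1]
    - [[-13.1,8.3,0],[0,0,0],-1]
    - [[-14.7,5,0],[0,0,0],-1]
    - [[-15.4,1.4,0],[0,0,0],-1]
    - [[-15.3,-2.3,0],[0,0,0],-1]
    - [[-14.3,-5.8,0],[0,0,0],-1]
    - [[-12.6,-9,0],[0,0,0],-1]
    - [[-10.1,-11.7,0],[0,0,0],-1]
    - [[-7.1,-13.7,0],[0,0,0],-1]
    - [[-3.7,-15,0],[0,0,0],-1]
    - [[-0.1,-15.4,0],[0,0,0],-1]
    - [[3.5,-15,0],[0,0,0],-1]
    - [[6.9,-13.7,0],[0,0,0],-1]
    - [[9.9,-11.7,0],[0,0,0],-1]
    - [[12.4,-9.1,0],[0,0,0],-1]

```text
time: 26.7
tool_pos: [0.5425, 0.0114, 0.1317]
eef_rot: [[0.042, 0.147, 0.988], [-0.005, 0.989, -0.147], [-0.999, 0.001, 0.042]]
wrist_force: [-0.9, 2.8, -2.0]
width: 0.242
```

```bash
python3 arc.py 2.0 -0.3 0.25
```

```text
q 1.9953931619285552 r 0.0649887456127409 z 0.13166638211922294 tilt [ 0.042 -0.005 -0.999] w 0.242498319216094 F [-0.9  2.8 -2. ] t 26.7 10
[[13.7,-5.8,0],[0,0,0],-1],[[14.7,-2.5,0],[0,0,0],-1],[[14.9,0.9,0],[0,0,0],-1],[[14.3,4.2,0],[0,0,0],-1],[[12.9,7.4,0],[0,0,0],-1],[[10.9,10.1,0],[0,0,0],-1],[[8.3,12.3,0],[0,0,0],-1],[[5.3,13.9,0],[0,0,0],-1],[[2,14.8,0],[0,0,0],-1],[[-1.4,14.8,0],[0,0,0],-1]
```

step_arm:
  deltas:
    - [[13.7,-5.8,0],[0,0.8,0],-1]
    - [[14.7,-2.5,0],[0,0.8,0],-1]
    - [[14.9,0.9,0],[0,0.5,0],-1]
    - [[14.3,4.2,0],[0,0,0],-1]
    - [[12.9,7.4,0],[0,0,0],-1]
    - [[10.9,10.1,0],[0,0,0],-1]
    - [[8.3,12.3,0],[0,0,0],-1]
    - [[5.3,13.9,0],[0,0,0],-1]
    - [[2,14.8,0],[0,0,0],-1]
    - [[-1.4,14.8,0],[0,0,0],-1]
    - [[0,0,0],[0,0,0],-1]
    - [[0,0,0],[0,0,0],-1]
    - [[0,0,0],[0,0,0],-1]

```text
time: 28.0
tool_pos: [0.6385, 0.0862, 0.1326]
eef_rot: [[-0.0, 0.147, 0.989], [-0.012, 0.989, -0.147], [-1.0, -0.012, 0.002]]
wrist_force: [0.5, -2.1, -3.8]
width: 0.244
```

```bash
python3 arc.py 0 -0.3 0.25
```

```text
q -0.3661617305003443 r 0.06650437172027604 z 0.1325999321281186 tilt [-0.    -0.012 -1.   ] w 0.2436647289453172 F [ 0.5 -2.1 -3.8] t 28.0 1
[[-0.4,-4.6,0],[0,0,0],-1]
```

step_arm:
  deltas:
    - [[0,0,0],[0,0,0],0]
    - [[0,0,0],[0,0,0],0]
    - [[0,0,0],[0,0,0],0]
    - [[0,0,20],[-0.6,0,0],0]
    - [[0,0,40],[0,0,0],0]
    - [[0,0,40],[0,0,0],0]
    - [[5,-14,0],[0,0,-8.3],0]
    - [[5,-14,0],[0,0,-8.3],0]
    - [[5,-14,0],[0,0,-8.3],0]
    - [[5,-14,0],[0,0,-8.3],0]
    - [[5,-14,0],[0,0,-8.3],0]
    - [[5,-14,0],[0,0,-8.3],0]
    - [[5,-14,0],[0,0,-8.3],0]
    - [[5,-14,0],[0,0,-8.3],0]
    - [[5,-12,0],[0,0,-8.3],0]
    - [[2,-8,0],[0,0,-8.3],0]
    - [[0,0,0],[0,0,0],0]

```text
time: 29.7
tool_pos: [0.6863, -0.0552, 0.2404]
eef_rot: [[-0.017, 0.997, -0.079], [-0.004, -0.08, -0.997], [-1.0, -0.016, 0.006]]
wrist_force: [-0.6, 0.6, -0.3]
width: 0.501
```

```bash
cat > st.py <<'E'
from h import *
o=bot.get_obs();R=np.array(o['eef_rot']);print(np.round(o['tool_pos'],4),'jaw',np.degrees(np.arctan2(R[1,1],R[0,1])),'tilt',np.round(R[:,0],3),o['width'],np.round(o['wrist_force'],1),o['time'])
E
python3 st.py; python3 - <<'E'
from h import *
f=grab('wrist');H,S,V=cv2.split(cv2.cvtColor(f['img'],cv2.COLOR_RGB2HSV))
k,l,st,ce=cv2.connectedComponentsWithStats(((H>100)&(H<130)&(S>90)&(V>60)).astype(np.uint8))
for i in range(1,k):
    P=ray(f,ce[i],.082)[0]
    if st[i,4]>100 and abs(P[0]-.684)<.06 and abs(P[1]+.06)<.06:
        c=cv2.findContours((l==i).astype(np.uint8),0,1)[0][0].reshape(-1,2)
        r=cv2.minAreaRect(ray(f,c,.082)[:,:2].astype(np.float32));print(np.round(r[0],4),np.round(r[1],4),r[2])
E
```

```text
[ 0.6863 -0.0552  0.2404] jaw -4.560484940628857 tilt [-0.017 -0.004 -1.   ] 0.5010932491518413 [-0.6  0.6 -0.3] 29.7
[ 0.6858 -0.0621] [0.078  0.0135] 87.19651794433594
```

step_arm:
  deltas:
    - [[0,6,-35],[0,-1,2],0]
    - [[0,0,-40],[0,0,0],0]
    - [[0,0,-40],[0,0,0],0]
    - [[0,0,-30],[0,0,0],0]
    - [[0,0,-12],[0,0,0],0]
    - [[0,0,0],[0,0,0],0]

```text
time: 30.35
tool_pos: [0.6853, -0.0457, 0.0817]
eef_rot: [[0.008, 1.0, -0.011], [-0.005, -0.011, -1.0], [-1.0, 0.008, 0.005]]
wrist_force: [0.3, -0.3, -0.1]
width: 0.5
```

step_arm:
  deltas:
    - [[0,0,-3],[0,0,0],0]
    - [[0,0,0],[0,0,0],-1]
    - [[0,0,0],[0,0,0],-1]
    - [[0,0,0],[0,0,0],-1]
    - [[0,0,0],[0,0,0],-1]
    - [[0,0,0],[0,0,0],-1]
    - [[-5.2,-0.1,0],[0,0,4.7],-1]
    - [[-5.2,-0.4,0],[0,0,4.7],-1]
    - [[-5.1,-0.9,0],[0,0,4.7],-1]
    - [[-5.1,-1.3,0],[0,0,4.7],-1]
    - [[-4.9,-1.7,0],[0,0,4.7],-1]
    - [[-4.7,-2.1,0],[0,0,4.7],-1]
    - [[-4.6,-2.5,0],[0,0,4.7],-1]
    - [[-4.4,-2.9,0],[0,0,4.7],-1]
    - [[-4.1,-3.2,0],[0,0,4.7],-1]
    - [[-3.8,-3.5,0],[0,0,4.7],-1]
  newtons: 30

```text
time: 31.95
tool_pos: [0.6372, -0.0645, 0.0829]
eef_rot: [[0.011, 0.665, 0.747], [0.004, 0.747, -0.665], [-1.0, 0.011, 0.006]]
wrist_force: [17.4, 18.5, -13.5]
width: 0.155
```

```bash
python3 st.py
```

```text
[ 0.6372 -0.0645  0.0829] jaw 48.347947203339146 tilt [ 0.011  0.004 -1.   ] 0.15450565493839374 [ 17.4  18.5 -13.5] 31.95
```

step_arm:
  deltas:
    - [[0,0,0],[0,0,0],0]
    - [[0,0,0],[0,0,0],0]
    - [[0,0,0],[0,0,0],0]
    - [[0,0,20],[0,0,0],0]
    - [[0,0,40],[0,0,0],0]
    - [[0,0,40],[0,0,0],0.5]
    - [[-20,0,40],[0,0,8],1]
    - [[-40,-20,30],[0,0,8],1]
    - [[-40,-25,0],[0,0,8],1]
    - [[-40,-25,0],[0,0,8],1]
    - [[-40,-25,0],[0,0,8],1]
    - [[0,0,0],[0,0,8],1]
    - [[0,0,0],[0,0,0],1]

```text
time: 33.25
tool_pos: [0.4586, -0.1603, 0.2625]
eef_rot: [[0.02, -0.132, 0.991], [0.006, 0.991, 0.132], [-1.0, 0.003, 0.02]]
wrist_force: [0.3, -0.2, 0.3]
width: 0.999
```

```bash
python3 st.py; python3 - <<'E'
from h import *
f=grab('wrist');s=grab('side');a=grab('scene')
H,S,V=cv2.split(cv2.cvtColor(f['img'],cv2.COLOR_RGB2HSV))
m=cv2.morphologyEx(((H>100)&(H<130)&(S>90)&(V>120)).astype(np.uint8),cv2.MORPH_CLOSE,np.ones((25,25)))
k,l,st,ce=cv2.connectedComponentsWithStats(m)
for i in range(1,k):
    if st[i,4]>300:
        c=cv2.findContours((l==i).astype(np.uint8),0,1)[0][0].reshape(-1,2)
        for z in (.03,.082):
            r=cv2.minAreaRect(ray(f,c,z)[:,:2].astype(np.float32));print(ce[i],z,np.round(r[0],4),np.round(r[1],4),r[2])
B=lambda f:cv2.cvtColor(f['img'],4)
w=cv2.resize(B(f),(400,300));c=cv2.resize(B(a)[195:300,190:330],(400,300),interpolation=2);d=cv2.resize(B(s)[100:250,215:415],(400,300),interpolation=2);e=cv2.resize(B(s)[200:350,140:340],(400,300),interpolation=2)
cv2.imwrite('pics/m7.png',np.vstack([np.hstack([w,c]),np.hstack([d,e])]))
E
```

```text
[ 0.4586 -0.1603  0.2625] jaw 97.59510719133192 tilt [ 0.02   0.006 -1.   ] 0.9986609533458823 [ 0.3 -0.2  0.3] 33.25
[224.79142982 123.14954088] 0.03 [ 0.4199 -0.2089] [0.0881 0.0386] 6.386462211608887
[224.79142982 123.14954088] 0.082 [ 0.414  -0.2037] [0.0753 0.033 ] 6.386483669281006
[301.36165577 313.63616558] 0.03 [ 0.6935 -0.0628] [0.017  0.0898] 45.12272262573242
[301.36165577 313.63616558] 0.082 [ 0.648  -0.0787] [0.0145 0.0768] 45.12270736694336
```

View pics/m7.png

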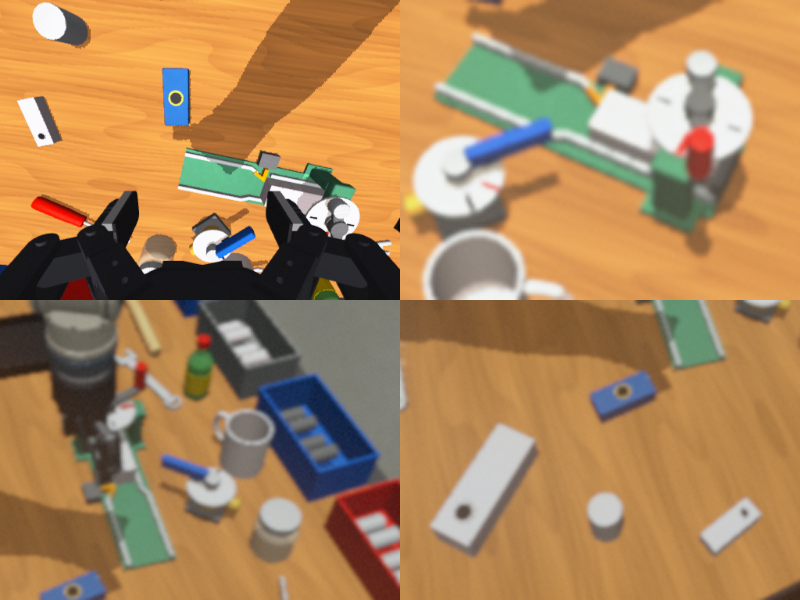

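step_arm:
  deltas:
    - [[-20,-25,-30],[-0.3,1.1,-1.2],1]
    - [[-19,-24,-40],[0,0,0],1]
    - [[0,0,-40],[0,0,0],1]
    - [[0,0,-40],[0,0,0],1]
    - [[0,0,0],[0,0,0],1]

```text
time: 33.9
tool_pos: [0.4235, -0.2082, 0.1077]
eef_rot: [[0.003, -0.097, 0.995], [-0.001, 0.995, 0.097], [-1.0, -0.002, 0.002]]
wrist_force: [-1.1, 0.4, 0.9]
width: 0.995
```

```bash
python3 st.py; python3 - <<'E'
from h import *
f=grab('wrist')
H,S,V=cv2.split(cv2.cvtColor(f['img'],cv2.COLOR_RGB2HSV))
m=cv2.morphologyEx(((H>100)&(H<130)&(S>90)&(V>110)).astype(np.uint8),cv2.MORPH_CLOSE,np.ones((35,35)))
k,l,st,ce=cv2.connectedComponentsWithStats(m)
for i in range(1,k):
    if st[i,4]>300:
        c=cv2.findContours((l==i).astype(np.uint8),0,1)[0][0].reshape(-1,2)
        r=cv2.minAreaRect(ray(f,c,.03)[:,:2].astype(np.float32));print(ce[i],st[i],np.round(r[0],4),np.round(r[1],4),r[2])
E
```

```text
[ 0.4235 -0.2082  0.1077] jaw 95.59047539525734 tilt [ 0.003 -0.001 -1.   ] 0.9952503678617751 [-1.1  0.4  0.9] 33.9
[260.28237443 196.19050228] [ 233  143   53  109 5475] [ 0.4189 -0.2091] [0.0884 0.0384] 7.250308990478516
```

step_arm:
  deltas:
    - [[-4,-1,-30],[0,0,1.2],1]
    - [[0,0,-30],[0,0,0],1]
    - [[0,0,-18],[0,0,0],1]
    - [[0,0,-5],[0,0,0],1]
    - [[0,0,0],[0,0,0],1]
    - [[0,0,0],[0,0,0],-1]
    - [[0,0,0],[0,0,0],-1]
    - [[0,0,0],[0,0,0],-1]
    - [[0,0,0],[0,0,0],-1]
    - [[0,0,0],[0,0,0],-1]
    - [[0,0,0],[0,0,0],-1]
  newtons: 60

```text
time: 35.05
tool_pos: [0.4322, -0.2135, 0.04]
eef_rot: [[0.023, -0.118, 0.993], [-0.015, 0.993, 0.118], [-1.0, -0.018, 0.021]]
wrist_force: [-0.0, -0.7, -1.5]
width: 0.433
```

```bash
python3 - <<'E'
from h import *
f=grab('wrist');s=grab('side')
H,S,V=cv2.split(cv2.cvtColor(f['img'],cv2.COLOR_RGB2HSV))
m=cv2.morphologyEx(((H>100)&(H<130)&(S>90)&(V>110)).astype(np.uint8),cv2.MORPH_CLOSE,np.ones((35,35)))
k,l,st,ce=cv2.connectedComponentsWithStats(m)
for i in range(1,k):
    if st[i,4]>300:
        c=cv2.findContours((l==i).astype(np.uint8),0,1)[0][0].reshape(-1,2)
        r=cv2.minAreaRect(ray(f,c,.03)[:,:2].astype(np.float32));print(ce[i],st[i],np.round(r[0],4),np.round(r[1],4),r[2])
B=lambda f:cv2.cvtColor(f['img'],4)
p=proj(s,[.42,-.21,.03])[0].astype(int)
cv2.imwrite('pics/m8.png',np.hstack([cv2.resize(B(f),(400,300)),cv2.resize(B(s)[p[1]-45:p[1]+45,p[0]-60:p[0]+60],(400,300),interpolation=2)]))
E
```

```text
[259.39075782 219.65626696] [  222   146    80   154 11058] [ 0.4201 -0.2164] [0.0892 0.039 ] 5.356944561004639
```

View pics/m8.png

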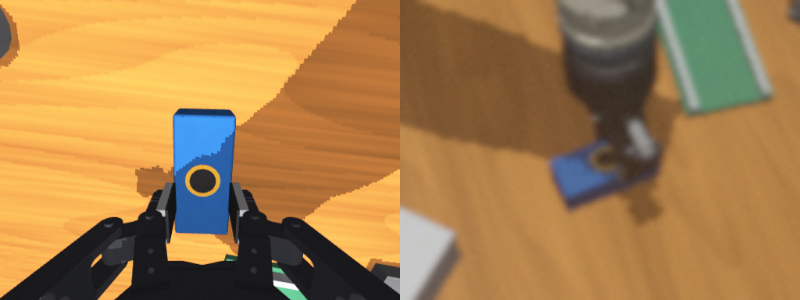

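step_arm:
  deltas:
    - [[0,0,0],[0,0,0],1]
    - [[0,0,0],[0,0,0],1]
    - [[0,0,0],[0,0,0],1]
    - [[0,0,0],[0.9,1.3,-1.2],1]
    - [[-12,-3,0],[0,0,0],1]
    - [[0,0,0],[0,0,0],1]

```text
time: 35.75
tool_pos: [0.4194, -0.2168, 0.0398]
eef_rot: [[-0.001, -0.098, 0.995], [0.0, 0.995, 0.098], [-1.0, 0.0, -0.001]]
wrist_force: [-0.5, -0.0, -0.3]
width: 1.002
```

```bash
python3 st.py; python3 - <<'E'
from h import *
f=grab('wrist')
H,S,V=cv2.split(cv2.cvtColor(f['img'],cv2.COLOR_RGB2HSV))
m=cv2.morphologyEx(((H>100)&(H<130)&(S>90)&(V>110)).astype(np.uint8),cv2.MORPH_CLOSE,np.ones((35,35)))
k,l,st,ce=cv2.connectedComponentsWithStats(m)
for i in range(1,k):
    if st[i,4]>300:
        c=cv2.findContours((l==i).astype(np.uint8),0,1)[0][0].reshape(-1,2)
        r=cv2.minAreaRect(ray(f,c,.03)[:,:2].astype(np.float32));print(ce[i],st[i],np.round(r[0],4),np.round(r[1],4),r[2])
E
```

```text
[ 0.4194 -0.2168  0.0398] jaw 95.60686348179726 tilt [-0.001  0.    -1.   ] 1.001912038191986 [-0.5 -0.  -0.3] 35.75
[262.274961   242.50029251] [  225   173    77   145 10256] [ 0.4198 -0.2163] [0.0882 0.0387] 5.229410648345947
```

Centred. Lower and close.

step_arm:
  deltas:
    - [[0,0,-10],[0,0,0],1]
    - [[0,0,-6],[0,0,0],1]
    - [[0,0,0],[0,0,0],1]

```text
time: 36.1
tool_pos: [0.42, -0.2171, 0.0227]
eef_rot: [[0.002, -0.097, 0.995], [-0.001, 0.995, 0.097], [-1.0, -0.001, 0.001]]
wrist_force: [0.3, 0.4, -0.8]
width: 1.003
```

step_arm:
  deltas:
    - [[0,0,0],[0,0,0],-1]
    - [[0,0,0],[0,0,0],-1]
    - [[0,0,0],[0,0,0],-1]
    - [[0,0,0],[0,0,0],-1]
    - [[0,0,0],[0,0,0],-1]

```text
time: 36.6
tool_pos: [0.42, -0.2168, 0.0226]
eef_rot: [[0.001, -0.098, 0.995], [-0.001, 0.995, 0.098], [-1.0, -0.001, 0.001]]
wrist_force: [0.4, 0.1, -2.4]
width: 0.453
```

step_arm:
  deltas:
    - [[0,0,30],[0,0,0],-1]
    - [[0,0,45],[0,0,0],-1]
    - [[0,0,45],[0,0,0],-1]
    - [[0,10,45],[0,0,0],-1]
    - [[0,35,35],[0,0,7],-1]
    - [[8,45,0],[0,0,7.5],-1]
    - [[9,45,0],[0,0,7.5],-1]
    - [[9,45,0],[0,0,7.5],-1]
    - [[9,45,0],[0,0,7.5],-1]
    - [[9,45,0],[0,0,7.5],-1]
    - [[9,45,0],[0,0,7.5],-1]
    - [[9,45,0],[0,0,7.5],-1]
    - [[9,45,0],[0,0,7.5],-1]
    - [[9,45,0],[0,0,7.5],-1]
    - [[9,45,0],[0,0,4],-1]
    - [[0,0,0],[0,0,0],-1]

```text
time: 38.2
tool_pos: [0.5058, 0.2992, 0.2283]
eef_rot: [[0.002, -0.999, 0.05], [-0.0, 0.05, 0.999], [-1.0, -0.002, -0.0]]
wrist_force: [0.7, -1.2, -1.7]
width: 0.457
```

```bash
python3 st.py; python3 - <<'E'
from h import *
f=grab('wrist')
g=(f['img'].max(2)<75).astype(np.uint8)
for n in('scene','side'): grab(n)
f=load('wrist')
cv2.imwrite('pics/w9.png',cv2.resize(cv2.cvtColor(f['img'],4),(640,480)))
E
```

```text
[0.5058 0.2992 0.2283] jaw 177.1406788917081 tilt [ 0.002 -0.    -1.   ] 0.45720213895024997 [ 0.7 -1.2 -1.7] 38.2
```

View pics/w9.png

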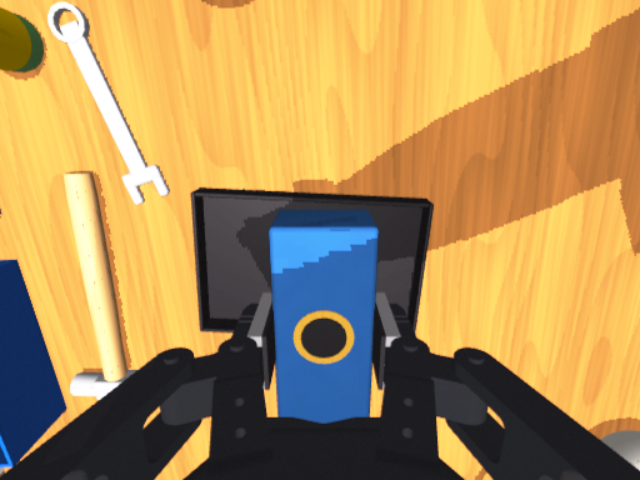

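```bash
python3 - <<'E'
from h import *
f=load('wrist')
P=ray(f,np.array([[192,188],[432,201],[200,330],[414,335]])/1.25-.1,.028)[:,:2];print(P)
u=P[0]-P[1];print(np.hypot(*u),np.degrees(np.arctan2(u[1],u[0])),np.hypot(*(P[2]-P[0])),np.hypot(*(P[3]-P[1])))
print(P.mean(0))
e=u/np.hypot(*u);n=np.array([-e[1],e[0]]);print((P[0]+P[1])/2+n*.075)
E
```

```text
[[0.62783714 0.26780957]
 [0.40413636 0.29112635]
 [0.64399411 0.41843199]
 [0.4169262  0.4354932 ]]
0.22491267998262224 -5.950564864369429 0.15148650458453009 0.14493228835116695
[0.52322345 0.35321528]
[0.52376203 0.35406384]
```

step_arm:
  deltas:
    - [[9,28,-20],[0,0,-3],-1]
    - [[9,27,-40],[0,0,0],-1]
    - [[0,0,-40],[0,0,0],-1]
    - [[0,0,-40],[0,0,0],-1]
    - [[0,0,-25],[0,0,0],-1]
    - [[0,0,0],[0,0,0],-1]

```text
time: 38.95
tool_pos: [0.5249, 0.3422, 0.0623]
eef_rot: [[0.007, -0.992, 0.126], [-0.001, 0.126, 0.992], [-1.0, -0.007, -0.0]]
wrist_force: [0.7, -0.4, -1.6]
width: 0.452
```

step_arm:
  deltas:
    - [[-1,11,0],[0,0,0.8],-1]
    - [[0,0,-18],[0,0,0],-1]
    - [[0,0,-12],[0,0,0],-1]
    - [[0,0,-4],[0,0,0],-1]
    - [[0,0,0],[0,0,0],-1]

```text
time: 39.45
tool_pos: [0.5278, 0.3536, 0.0351]
eef_rot: [[0.016, -0.993, 0.115], [0.003, 0.115, 0.993], [-1.0, -0.015, 0.005]]
wrist_force: [-0.1, 0.1, -2.4]
width: 0.455
```

step_arm:
  deltas:
    - [[0,0,-5],[0,0.9,0],-1]
    - [[0,0,-4],[0,0,0],-1]
    - [[0,0,0],[0,0,0],-1]

```text
time: 39.75
tool_pos: [0.5288, 0.3542, 0.0278]
eef_rot: [[0.001, -0.993, 0.115], [0.005, 0.115, 0.993], [-1.0, -0.001, 0.005]]
wrist_force: [1.0, 0.3, -2.0]
width: 0.454
```

step_arm:
  deltas:
    - [[0,0,-3],[0,0,0],-1]
    - [[0,0,0],[0,0,0],-1]
    - [[0,0,0],[0,0,0],0.4]
    - [[0,0,0],[0,0,0],0.4]
    - [[0,0,0],[0,0,0],0.4]
    - [[0,0,0],[0,0,0],0.4]
    - [[0,0,30],[0,0,0],0.4]
    - [[0,0,45],[0,0,0],0.4]
    - [[0,0,45],[0,0,0],0.4]
    - [[0,0,45],[0,0,0],0.4]
    - [[0,-30,40],[0,0,0],0.4]
    - [[-40,-25,30],[0,0,0],0.4]
    - [[-40,0,0],[0,0,0],0.4]
    - [[0,0,0],[0,0,0],0.4]
    - [[0,0,0],[0,0,0],0.4]

```text
time: 41.25
tool_pos: [0.4501, 0.3001, 0.265]
eef_rot: [[0.003, -0.993, 0.115], [0.005, 0.115, 0.993], [-1.0, -0.003, 0.005]]
wrist_force: [1.1, 1.2, -0.2]
width: 0.702
```

```bash
python3 st.py; python3 - <<'E'
from h import *
w=grab('wrist');s=grab('side');a=grab('scene')
def blk(f):
    H,S,V=cv2.split(cv2.cvtColor(f['img'],cv2.COLOR_RGB2HSV))
    m=cv2.morphologyEx(((H>100)&(H<130)&(S>90)&(V>80)).astype(np.uint8),cv2.MORPH_CLOSE,np.ones((9,9)))
    k,l,st,ce=cv2.connectedComponentsWithStats(m)
    for i in range(1,k):
        P=ray(f,ce[i],.034)[0]
        if st[i,4]>60 and .2<P[0]<.8 and -.6<P[1]<.6:
            c=cv2.findContours((l==i).astype(np.uint8),0,1)[0][0].reshape(-1,2)
            for z in(.034,.082):
                r=cv2.minAreaRect(ray(f,c,z)[:,:2].astype(np.float32));print(ce[i],z,np.round(r[0],4),np.round(r[1],4),r[2])
for n,f in(('wrist',w),('side',s),('scene',a)): print(n);blk(f)
B=lambda f:cv2.cvtColor(f['img'],4)
c=cv2.resize(B(a)[180:340,180:393+20],(400,300),interpolation=2);d=cv2.resize(B(s)[90:240,180:380],(400,300),interpolation=2)
e=cv2.resize(B(a)[195:285,215:335],(400,300),interpolation=2)
cv2.imwrite('pics/m10.png',np.vstack([np.hstack([cv2.resize(B(w),(400,300)),c]),np.hstack([d,e])]))
E
```

```text
[0.4501 0.3001 0.265 ] jaw 173.39361379025615 tilt [ 0.003  0.005 -1.   ] 0.7018898674760407 [ 1.1  1.2 -0.2] 41.25
wrist
[206.28864169 205.37529274] 0.034 [0.5291 0.3502] [0.0958 0.0423] 82.092041015625
[206.28864169 205.37529274] 0.082 [0.5174 0.3328] [0.083  0.0366] 82.09207916259766
[236.44848485 331.93939394] 0.034 [0.5117 0.566 ] [0.0114 0.0708] 73.87628173828125
[236.44848485 331.93939394] 0.082 [0.5022 0.5197] [0.0099 0.0614] 73.87625122070312
side
[232.58918919 117.0972973 ] 0.034 [0.529  0.3499] [0.0991 0.0454] 85.11067199707031
[232.58918919 117.0972973 ] 0.082 [0.5155 0.2943] [0.0941 0.043 ] 85.11067962646484
[307.2755102  183.02040816] 0.034 [ 0.6666 -0.0487] [0.0193 0.0749] 43.625755310058594
[307.2755102  183.02040816] 0.082 [ 0.6461 -0.0839] [0.0183 0.0711] 43.625762939453125
scene
[227.95454545 243.72727273] 0.034 [ 0.6228 -0.0907] [0.0221 0.0809] 43.13329315185547
[227.95454545 243.72727273] 0.082 [ 0.6493 -0.074 ] [0.0208 0.0758] 43.13332748413086
[412.77880184 270.64362519] 0.034 [0.5295 0.3551] [0.094  0.0474] 86.15599060058594
[412.77880184 270.64362519] 0.082 [0.5618 0.3438] [0.0881 0.0444] 86.1560287475586
```

View pics/m10.png

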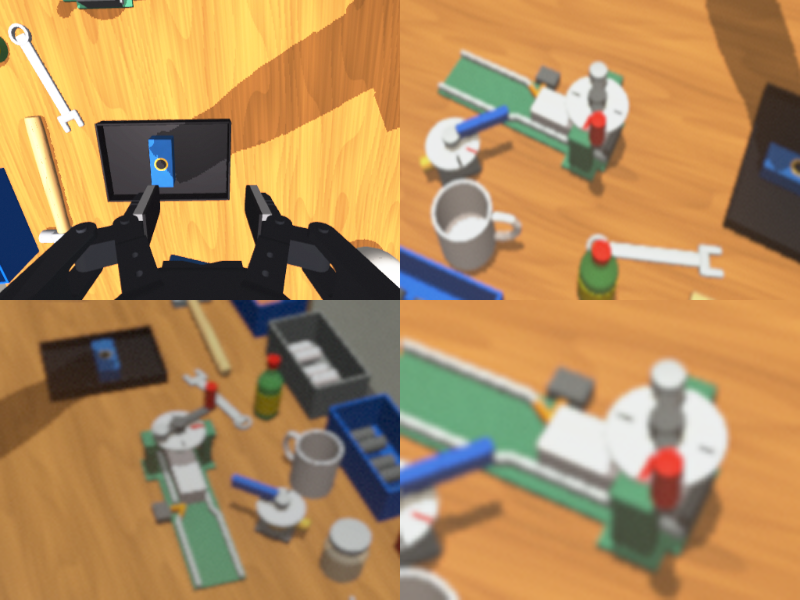

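```bash
python3 -c "
from workcell import bot
print(bot.job_done())"
```

```text
the job is handed in; nothing more can be done
None
```

The job is done and handed in at about 41 s of the 210 s allowed; no verdict is reported.

**What I did**
- **Valve to 45°:** I set the lever to the red mark. The close-up showed it midway between the two black marks.
- **Blank:** I laid it in the channel with the drilled end leading and pushed it past the pawl. The wrist force rose to 70 N at the end stop, and the pawl showed sprung out behind it.
- **Tapping:** From the tool position, I cranked to about 3.12, 1.62, 4.68, 3.04 and 6.25 rad. Each stop lasted about 0.3 s, and I then wound out to −0.37 rad. At the full-turn stop the crank first paused at 6.13 rad, so I nudged it on to 6.25.
- **Finish:** I shut the valve against its stop and laid the only blue block I could see in the tray.

**Last checks**
- The lever's direction read 133–137° depending on the camera. From the dial marks, fully shut is about 132–135°.
- The block's centre is within about 6 mm of the tray's centre, flat and lying along the tray's y.
- The blank is still locked in, the crank sits just before the red mark, the bystanders in view look unmoved and the arm is clear.

**Things that went wrong or disagreed**
- The tool rode up and sideways by about 11 mm early in the push, and I corrected it.
- The first grasp of the block was off-centre and too high. I released it, re-centred and gripped it again.
- Early estimates of the valve angle from the far cameras were about 7° off the wrist camera's. I used the wrist camera's.

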